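# Dock, clamp and load the specimen tray before the ship rolls

## Task

Set the steel tray with the bail handle flat into its dock so that its edge holds the presence-switch lever down, then turn the cam knob clockwise until its lobe faces the tray and presses it firmly against the sprung fence. With the tray clamped, stand every lidded specimen jar on the bench (two to four of them) upright on the tray's floor, leaving the tray clamped and the other things on the bench where they are.

Things in the scene. Friction and masses are not known exactly. Their poses are not given: they have to be found in the camera images.
- dock: Tray dock fixed to the bench: aluminium base plate, dock x from -122 to +175 mm, 190 mm wide (y), 8 mm thick, origin on the bench under the nest's centre. Two black rails along x at y = +-70 mm carry the tray, tops 16 mm up. Four side guide blocks at x = +-50 mm, inner faces y = +-80 mm (5 mm free of the tray each side), tops 34 mm up. Sprung fence at the -x end, cam and switch at the +x end.
- dock_home (a point): Where the origin of the home tray lies: dock x = 0, y = 0, 16 mm above the bench; axes as the dock's, tray axes parallel (or half a turn round). A tray lowered 5 mm to the +x of this is clear of the fence and of an open cam.
- dock_fence (a point): Middle of the free inner face of the sprung fence (black pad, 120 mm wide along y, 9 to 37 mm above the bench) at dock x = -87 mm, 23 mm up. The pad yields 6 mm at most towards dock -x, with 3 N at first and 3 N more for each mm.
- switch (a joint): Presence switch: springy hinged steel lever, 47 x 14 mm, at the dock's +x end, y = 50 mm; hinge at dock x = 124 mm, z = 11 mm, free end 10 mm under the tray's edge. Radians: 0 = free, tip raised; grows as it is pressed down; about 0.29 under a tray lying flat on the rails; made from 0.20. The tray's weight presses it (about 1 N).
- switch_tip (a point): Point on the free end of the switch lever, about 29 mm above the bench when free.
- cam (a joint): Eccentric clamp knob, upright axis. Radians, 0 to 3.0, growing clockwise seen from above. 0: lobe away from the tray; starts at 0 to 0.6 (open). Turned on, it slides the tray to the fence, meets resistance at about 2.15 and presses the tray some 3.5 mm into the sprung fence (about 13 N) at 2.85, lobe almost facing the tray. Friction (0.12 N m) holds it where it is left.
- cam_grip (a point): On the cam's axis (dock x = 118 mm, y = 0), 64 mm above the bench, in the black bar grip: 50 mm long, 12 mm wide, 46 to 72 mm above the bench. Site y runs along the bar, point x points to the lobe; parallel to dock x at joint 0. Below it the steel eccentric: disc of 26 mm radius, 9 mm off the axis, 22 to 38 mm above the bench.
- tray: Loose steel tray 174 x 150 mm (x, y), walls 30 mm high, walls and floor 4 mm thick, 0.5 kg, alike after a half turn. Origin under the centre of its floor. A bail spans it along y at x = 0: flat bar 10 mm thick (x), 70 to 92 mm above the origin, on two uprights at the side walls. Room for two jars on each side of the bail (centres x = +-46, y = +-35 mm).
- tray_bail (a point): Middle of the bail bar, 81 mm above the tray's origin; axes as the tray's (grip across x).
- jar0: Squat glass specimen jar 62 mm across with a white lid; 34 mm high to the shoulder, on top of which a round lid knob 32 mm across stands from 34 to 56 mm. Origin under its centre, z up. 0.12 kg, loose. May be absent.
- jar1: Squat glass specimen jar 62 mm across with a white lid; 34 mm high to the shoulder, on top of which a round lid knob 32 mm across stands from 34 to 56 mm. Origin under its centre, z up. 0.12 kg, loose. May be absent.
- jar2: Squat glass specimen jar 62 mm across with a white lid; 34 mm high to the shoulder, on top of which a round lid knob 32 mm across stands from 34 to 56 mm. Origin under its centre, z up. 0.12 kg, loose. May be absent.
- jar3: Squat glass specimen jar 62 mm across with a white lid; 34 mm high to the shoulder, on top of which a round lid knob 32 mm across stands from 34 to 56 mm. Origin under its centre, z up. 0.12 kg, loose. May be absent.
- dish: Flat round glass dish 64 mm across, 17 mm high, no knob: a bystander; origin under its centre.
- mouse: Black computer mouse 105 x 60 x 30 mm: a bystander; origin under its centre.
- beaker: Empty glass beaker 70 mm across, 90 mm high: a bystander; origin under its centre.
- wash_bottle: White plastic bottle 64 mm across, 150 mm high: a bystander; origin under its centre.
- marker: Red and black marker pen 130 mm long, lying: a bystander; origin under its centre, x along it.
- forceps: Steel forceps 140 mm long, lying: a bystander; origin under its middle, x along them.
There are look-alikes about, which are no part of the job. What is shaped like the jar2 but black or pink is not meant.

How it is judged:
By the outcome, as a careful person would: the job done as asked, in the order asked, and still so for the second after the job is handed in, with the robot touching nothing.
Of jar0, jar1, jar2, jar3 only 2 to 4 are there at a start; the rules pass over those that are not, and their reading is None.
At some moment in a run one of jar0, jar1, jar2, jar3 may be knocked a few centimetres aside while the robot is not near it.
Once in a run the grip may slacken for a moment while it holds something.
It also fails if it takes over 210 s, if anything falls off the work surface, if the arm or the gripper's body presses on something with over 40 N, if the wrist force passes 120 N, or if a joint passes its speed limit or range.

## Robot

A 6-joint arm with a two-finger parallel gripper is mounted at the origin on the work surface. World frame = base frame: x ahead of the robot, y to its left, z up, the work surface at z = 0. Lengths are in mm, angles in rad, forces in N, time in s.
With the tool pointing down it reaches from about 325 to 875 mm from the base axis. Payload 4.4 kg.
Tool frame: the origin (TCP) lies at the very end of the fingers, on their centre line; the grasp point (between the pads) lies 19 mm behind it; z points along the fingers, x is the direction in which the jaws open and shut, and the axes are right-handed (so a half turn about z gives the same grasp; the last joint's range is limited). The gripper opens to 85 mm and grips with 20 to 120 N. Pads are 22 mm wide; open, the fingers measure 114 mm over their backs; the gripper's body (76 mm by 85 mm) begins 54 mm behind the grasp point. The pads swing forward as they close: fully open they stand 13 mm farther back than shut.
Start: joints at [1.163, 0.207, 1.542, -0, 1.393, -0.15], TCP at [146.052, 556.144, 231.282] pointing down, gripper open.
Joint ranges: [-2.73, 2.73], [-0.86, 2.22], [0.23, 2.46], [-1.11, 4.25], [0.08, 2.63], [-2.82, 2.82]. Speed limits (rad/s): [2.79, 2.79, 3.14, 3.14, 3.14, 3.14].

## Interface

Orientations are given as a 3x3 rotation matrix whose columns are the frame's x, y, z axes.
In Python, from bench import monitor, optics, ticket gives the robot as it stands.
- The arm moves only by the shell command python3 -m creep 'ROWS' [OPENING] [FORCE]. ROWS is text: rows parted by semicolons, each of 6 numbers parted by spaces: the shift along the tool's x, y, z in mm, then the turn, a rotation vector about the tool's x, y, z in units of 6 degrees (1.0 is 6 degrees). A call has exactly 10 rows; each row shifts and turns the pose as measured when the row begins, along the tool's axes as they then stand; what a row does not reach is not made up. A row lasts 1/10 s, in which the tool goes at most 50 mm and 8.59 degrees, less where a joint would pass 70% of its speed; a pose out of reach is approached as far as the arm can. A call is refused whole if a number of a shift passes 50 or a number of a turn 1, either way. A call with a gripper value outside its range is refused whole. OPENING is the finger opening in mm, from 0 to 85.4, set as the call begins (- or left out, the last holds). The fingers move at their own pace and stop on an object; FORCE is the grip in N (left out, the last holds). Time passes only in rows, so rows that do not move let the fingers close, or fill a call up. It gives the time, the measured TCP pose, the force and the opening at its end, in the units of the state.
- monitor.get_obs(): the state, without advancing time (a new reading comes with each control period).
- optics.snapshot(name): name is "scene" or "top" or "wrist"; returns a dict with "pixels" (420x560x3 uint8, blue, green, red), "depth" (420x560 float32, mm along the optical axis (not along the pixel's ray), 0 where there is no reading), "K" (3x3 intrinsics, pixels), "extrinsics" (4x4, takes a point from camera to world coordinates); the wrist camera has in their place "hand_eye" (4x4, takes a point from camera to tool coordinates, whose origin is the TCP and whose axes are the tool frame's). Camera axes: x right, y up, looking along -z (the intrinsics and any distortion apply to the point x, -y, -z); pixel columns grow to the right and rows downward; lengths in mm; the calibration is good to about 2 mm. A picture is of the moment at which its call begins: read the wrist's pose just before it.
- ticket.sign_off(): hands the job in, once; it reports no verdict.
The state is a dict: "time": time; "q": joint angles; "qvel": joint speeds; "effort": joint torques, N m; "position": TCP position; "tcp_rot": TCP orientation; "contact_force": force on the tool from outside, world axes, zero at the start; "wrist_torque": the same for the moment, N m; "grip_width": finger opening in mm.
Only numpy, scipy, OpenCV 4.12 (cv2) and the standard library are available. Lean on these libraries where they do the work, as an engineer would, in place of code of your own. Each camera call takes 0.05 s, during which the arm holds its last target.

## Working session

There is one attempt and no reset: what is moved stays moved. The work goes in short steps, Python scripts to look and compute and a shell command to move; the robot and the scene stay as the last step left them, time stands still between calls to the robot, and variables do not carry over. Pictures are saved under pics/ and viewed, and the job is handed in when it is done.

```bash
ls; mkdir -p pics; cat > h.py <<'E'
import numpy as np, cv2
from bench import monitor, optics, ticket
def snap(name, fn=None):
    s=monitor.get_obs(); d=optics.snapshot(name)
    if name=="wrist":
        T=np.eye(4);T[:3,:3]=np.array(s["tcp_rot"]);T[:3,3]=s["position"]
        d["extrinsics"]=T@np.array(d["hand_eye"])
    if fn: cv2.imwrite("pics/"+fn,np.array(d["pixels"]))
    d["pixels"]=np.array(d["pixels"]);d["depth"]=np.array(d["depth"]);d["K"]=np.array(d["K"]);d["extrinsics"]=np.array(d["extrinsics"])
    return d
def pt(d,u,v,z=None):
    K=d["K"];E=d["extrinsics"]
    r=np.array([(u-K[0,2])/K[0,0],-(v-K[1,2])/K[1,1],-1.0])
    if z is None:
        p=d["depth"][int(round(v)),int(round(u))]; c=r*p
        return E[:3,:3]@c+E[:3,3]
    w=E[:3,:3]@r; return E[:3,3]+w*(z-E[2,3])/w[2]
def proj(d,P):
    E=np.linalg.inv(d["extrinsics"]);c=E[:3,:3]@np.array(P)+E[:3,3];K=d["K"]
    return K[0,0]*c[0]/-c[2]+K[0,2], K[1,1]*(-c[1])/-c[2]+K[1,2]
def cloud(d):
    K=d["K"];E=d["extrinsics"];H,W=d["depth"].shape
    u,v=np.meshgrid(np.arange(W),np.arange(H));z=d["depth"]
    c=np.stack([(u-K[0,2])/K[0,0]*z,-(v-K[1,2])/K[1,1]*z,-z],-1)
    w=c@E[:3,:3].T+E[:3,3]; w[z<=0]=np.nan
    return w
def crop(im,u0,v0,u1,v1,k,fn): cv2.imwrite("pics/"+fn,cv2.resize(im[v0:v1,u0:u1],None,fx=k,fy=k,interpolation=cv2.INTER_CUBIC))
E
python3 - <<'E'
from h import *
for n in("scene","top","wrist"):
    d=snap(n,n+"0.png"); print(n,{k:(v.shape if k in("pixels","depth") else v) for k,v in d.items()})
print(monitor.get_obs())
E
```

```text
pics
scene {'pixels': (420, 560, 3), 'depth': (420, 560), 'K': array([[456.79514327,   0.        , 288.25817723],
       [  0.        , 456.79514327, 210.18047922],
       [  0.        ,   0.        ,   1.        ]]), 'extrinsics': array([[ 7.97814223e-01, -5.07979145e-01,  3.24730124e-01,
         9.41313770e+02],
       [ 6.02881596e-01,  6.67601173e-01, -4.36855187e-01,
        -5.20917585e+02],
       [ 5.12311273e-03,  5.44303098e-01,  8.38872989e-01,
         1.11470417e+03],
       [ 0.00000000e+00,  0.00000000e+00,  0.00000000e+00,
         1.00000000e+00]])}
top {'pixels': (420, 560, 3), 'depth': (420, 560), 'K': array([[471.46490693,   0.        , 283.34539552],
       [  0.        , 471.46490693, 210.00569749],
       [  0.        ,   0.        ,   1.        ]]), 'extrinsics': array([[ 2.68532107e-02,  9.95448697e-01, -9.14373908e-02,
         4.40024509e+02],
       [-9.99627612e-01,  2.71842964e-02,  2.37716287e-03,
         1.03764364e+01],
       [ 4.85200482e-03,  9.13395062e-02,  9.95807990e-01,
         1.40780575e+03],
       [ 0.00000000e+00,  0.00000000e+00,  0.0
[... 1049 characters left out ...]
3949e-05,
        1.39349842e+00, -1.50499294e-01]), 'qvel': array([-0.00014983, -0.00318572, -0.00387569,  0.00103739, -0.00165581,
        0.00184697]), 'effort': array([-2.63735519e-04, -3.83507431e+01, -2.92039829e+01, -1.50757164e-04,
        6.59031459e-03,  3.34214405e-05]), 'position': array([145.81101929, 555.59866233, 230.36559748]), 'tcp_rot': array([[ 2.53984429e-01,  9.67208033e-01, -7.27858022e-04],
       [ 9.67206667e-01, -2.53985313e-01, -1.65064216e-03],
       [-1.78137960e-03, -2.84751725e-04, -9.99998373e-01]]), 'contact_force': array([ 0.23636496, -0.98623784,  0.02477982]), 'wrist_torque': array([ 0.01851441,  0.02778573, -0.00595857]), 'grip_width': 85.34006466094783}
```

View pics/top0.png

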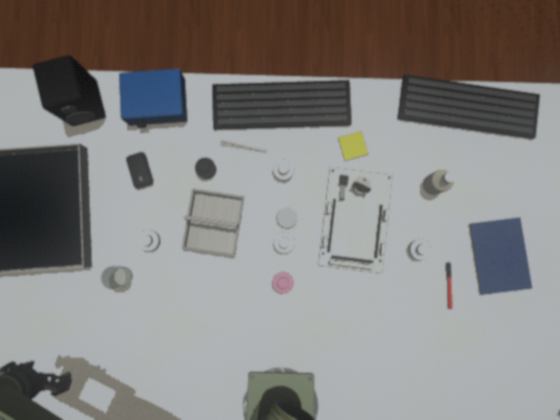

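View pics/scene0.png

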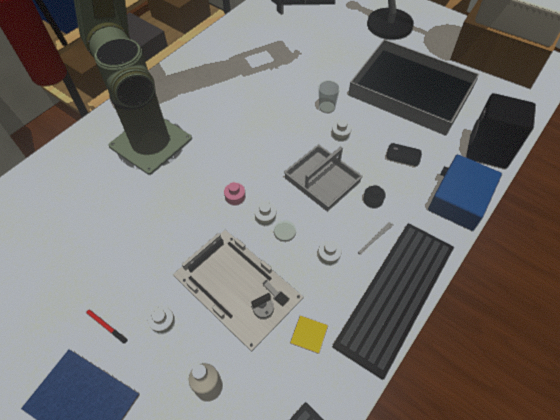

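Top view: white jars at about (284,170), (284,242), (149,240) and (420,250). The look-alikes are black (206,168) and pink (283,283), and the glass dish is at (287,217). The tray is at (213,223) and the dock at (356,220), with the fence at the bottom and the cam and switch at the top. I'll enlarge it to measure.

```bash
python3 - <<'E'
from h import *
d=snap("top"); im=d["pixels"]
crop(im,300,155,420,285,5,"c1.png"); crop(im,170,180,300,300,5,"c2.png")
crop(im,120,130,320,310,4,"c3.png"); crop(im,400,160,480,310,4,"c4.png")
w=cloud(d)
for u,v in [(284,170),(284,242),(149,240),(420,250),(206,168),(283,283),(287,217),(213,223),(356,220)]: print((u,v),w[v,u].round(1))
E
```

```text
(284, 170) [681.2   8.4  53.2]
(284, 242) [472.3   2.8  54.8]
(149, 240) [467.6 388.9  55.5]
(420, 250) [ 460.  -387.8   52.7]
(206, 168) [680.6 234.9  54.7]
(283, 283) [355.8   2.5  51.2]
(287, 217) [547.5  -4.3  13.9]
(213, 223) [519.  202.6  92.7]
(356, 220) [ 544.8 -210.4    5.7]
```

View pics/c1.png

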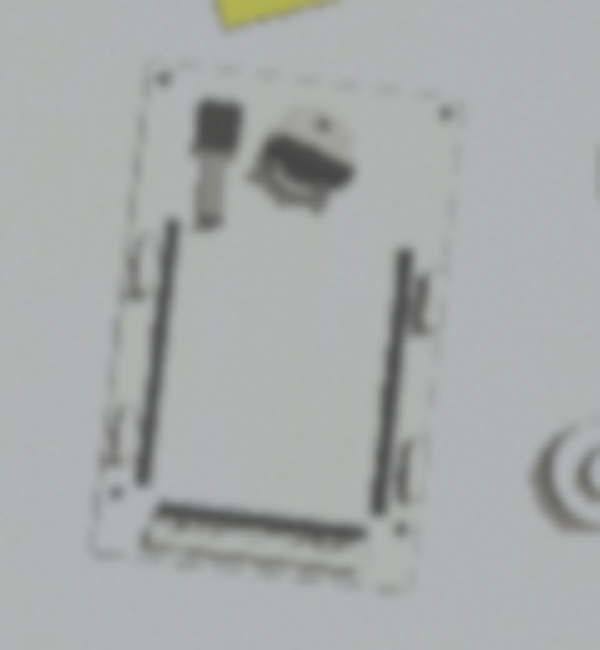

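View pics/c2.png

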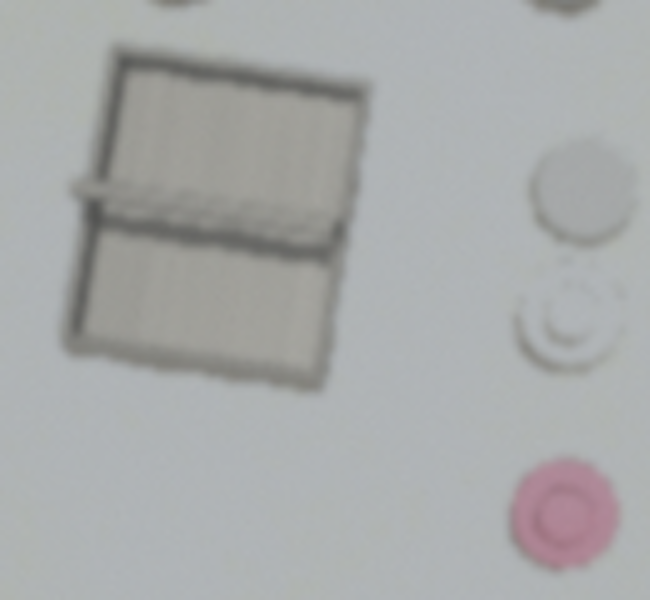

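View pics/c3.png

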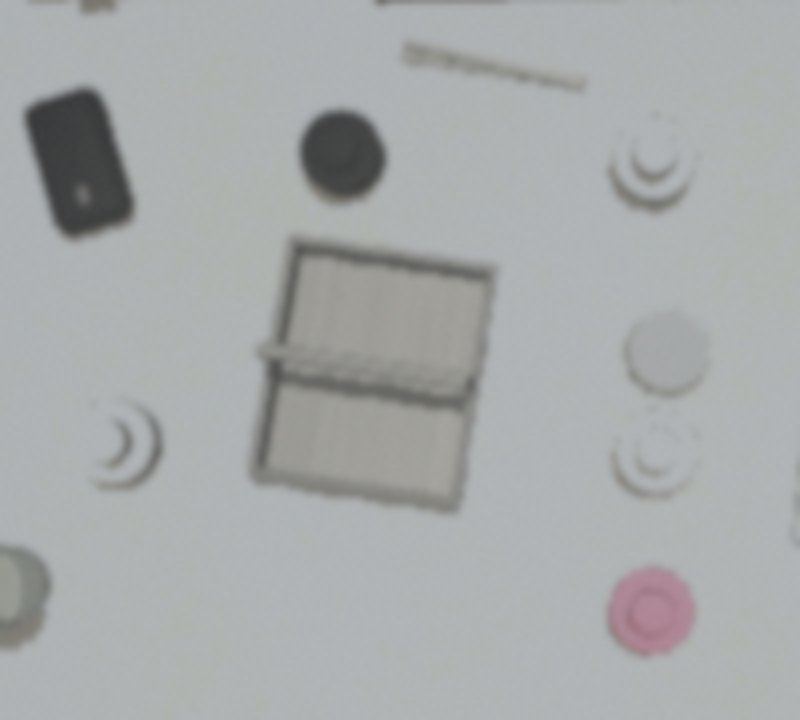

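```bash
cat >> h.py <<'E'
from scipy.spatial.transform import Rotation as Rn
def plan(pos,yaw_deg,n):
    """constant row so that n identical rows reach pos with tool down, tool x at yaw"""
    s=monitor.get_obs(); R0=np.array(s["tcp_rot"]);p0=np.array(s["position"])
    c,sn=np.cos(np.radians(yaw_deg)),np.sin(np.radians(yaw_deg))
    R1=np.array([[c,sn,0],[sn,-c,0],[0,0,-1.0]])
    rv=Rn.from_matrix(R0.T@R1).as_rotvec(); t=R0.T@(np.array(pos)-p0)
    r=Rn.from_rotvec(rv/n).as_matrix(); S=np.zeros((3,3));A=np.eye(3)
    for k in range(n): S+=A; A=A@r
    dd=np.linalg.solve(S,t)
    y0=np.degrees(np.arctan2(R0[1,0],R0[0,0]))
    print("from",p0.round(1),"yaw %.1f"%y0,"->",np.round(pos,1),yaw_deg,"rows",n,"each:",dd.round(2),np.degrees(rv/n/6).round(3))
def st():
    s=monitor.get_obs();R0=np.array(s["tcp_rot"])
    print("t",s["time"],"p",np.round(s["position"],1),"yaw %.2f"%np.degrees(np.arctan2(R0[1,0],R0[0,0])),"F",np.round(s["contact_force"],1),"w %.1f"%s["grip_width"],"q",np.round(s["q"],2),"z",R0[:,2].round(3))
E
python3 - <<'E'
from h import *
plan([500,200,230],-9,20)
E
```

```text
from [145.9 555.7 230.5] yaw 75.3 -> [500 200 230] -9 rows 20 each: [ 4.6  27.12  0.03] [0.    0.001 0.702]
```

```bash
R='4.6 27.1 0 0 0 0.7'; python3 -m creep '4.6 27.1 0 0 0 0.7;4.6 27.1 0 0 0 0.7;4.6 27.1 0 0 0 0.7;4.6 27.1 0 0 0 0.7;4.6 27.1 0 0 0 0.7;4.6 27.1 0 0 0 0.7;4.6 27.1 0 0 0 0.7;4.6 27.1 0 0 0 0.7;4.6 27.1 0 0 0 0.7;4.6 27.1 0 0 0 0.7' 85; python3 -m creep '4.6 27.1 0 0 0 0.7;4.6 27.1 0 0 0 0.7;4.6 27.1 0 0 0 0.7;4.6 27.1 0 0 0 0.7;4.6 27.1 0 0 0 0.7;4.6 27.1 0 0 0 0.7;4.6 27.1 0 0 0 0.7;4.6 27.1 0 0 0 0.7;4.6 27.1 0 0 0 0.7;4.6 27.1 0 0 0 0.7'
python3 - <<'E'
from h import *
st(); d=snap("wrist","w1.png")
E
```

```text
time: 1.2
position: [394.6, 441.1, 226.5]
tcp_rot: [[0.848, 0.53, -0.005], [0.53, -0.848, -0.005], [-0.007, 0.001, -1.0]]
contact_force: [0.4, -0.0, -0.2]
grip_width: 85.1
time: 2.2
position: [499.6, 181.4, 224.1]
tcp_rot: [[0.979, -0.205, -0.008], [-0.205, -0.979, -0.006], [-0.007, 0.008, -1.0]]
contact_force: [0.1, 0.2, -0.1]
grip_width: 85.3
t 2.2 p [499.6 181.4 224.1] yaw -11.80 F [ 0.1  0.2 -0.1] w 85.3 q [ 0.19  0.13  1.65 -0.    1.37  0.4 ] z [-0.008 -0.006 -1.   ]
```

View pics/w1.png

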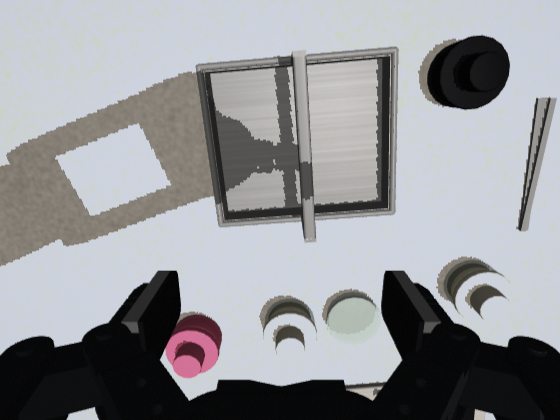

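Wrist view: the tray sits at (197–397, 48–226) with its bail running from (299,52) to (309,241). White jars are at (289,340) and (488,305), the pink one at (190,350), the dish at (352,315) and the black one at (470,70).

```bash
python3 - <<'E'
from h import *
d=snap("wrist"); w=cloud(d)
crop(d["pixels"],180,30,420,250,3,"w1c.png")
m=(w[...,2]>85)&(w[...,2]<97)&(w[...,1]>80); 
v,u=np.where(m); sel=(u>200)&(u<400)&(v<260); P=w[v[sel],u[sel]]
c=P.mean(0); r=cv2.minAreaRect(P[:,:2].astype(np.float32)); print("bail",len(P),c.round(1),r,P[:,2].max())
m=(w[...,2]>24)&(w[...,2]<34)
v,u=np.where(m); sel=(u>180)&(u<415)&(v<245); P=w[v[sel],u[sel]]
print("rim",len(P),cv2.minAreaRect(P[:,:2].astype(np.float32)), np.median(P[:,2]))
for a in [(197,67),(397,48),(395,213),(220,226)]: print(pt(d,*a,z=30).round(1))
E
```

```text
bail 2523 [526.1 219.3  91.9] ((525.3721313476562, 212.91815185546875), (150.58810424804688, 10.082988739013672), 82.7357406616211) 94.61550624941003
rim 5604 ((525.338134765625, 213.3732452392578), (156.1455078125, 180.0628204345703), 82.88514709472656) 32.000394524207934
[447.7 294.1  30. ]
[624.  272.1  30. ]
[605.3 119.6  30. ]
[428.  142.8  30. ]
```

View pics/w1c.png

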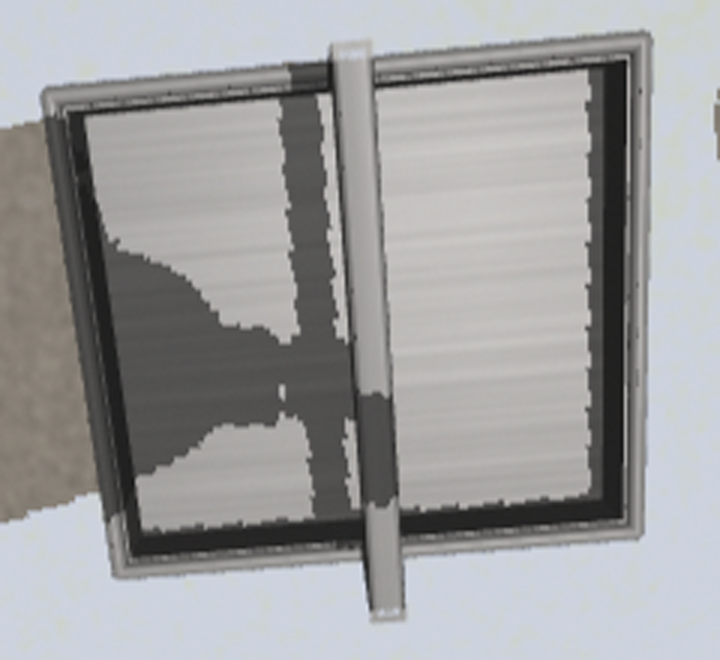

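```bash
python3 - <<'E'
from h import *
plan([525.4,213,120],-7.2,5);plan([525.4,213,62],-7.2,10)
E
```

```text
from [499.6 179.7 224. ] yaw -11.9 -> [525.4 213.  120. ] -7.2 rows 5 each: [ 4.02 -7.58 20.75] [ 0.017  0.014 -0.156]
from [499.6 179.7 224. ] yaw -11.9 -> [525.4 213.   62. ] -7.2 rows 10 each: [ 2.05 -3.81 16.18] [ 0.009  0.007 -0.078]
```

```bash
python3 -m creep '4 -7.6 20 0 0 -0.16;4 -7.6 20 0 0 -0.16;4 -7.6 20 0 0 -0.16;4 -7.6 20 0 0 -0.16;2 -3.8 10 0 0 -0.1;0 0 0 0 0 0;0 0 0 0 0 0;0 0 0 0 0 0;0 0 0 0 0 0;0 0 0 0 0 0' 50 40
python3 - <<'E'
from h import *
st(); plan([525.4,213,62],-7.2,5)
E
```

```text
time: 3.3
position: [525.2, 213.2, 134.7]
tcp_rot: [[0.992, -0.124, -0.002], [-0.124, -0.992, -0.004], [-0.002, 0.004, -1.0]]
contact_force: [0.9, 0.0, 0.3]
grip_width: 50.0
t 3.3 p [525.2 213.2 134.7] yaw -7.11 F [0.9 0.  0.3] w 50.0 q [ 0.23  0.29  1.65 -0.    1.2   0.36] z [-0.002 -0.004 -1.   ]
from [525.2 213.2 134.7] yaw -7.1 -> [525.4 213.   62. ] -7.2 rows 5 each: [ 0.05 -0.   14.54] [0.008 0.003 0.003]
```

```bash
python3 -m creep '0 0 15 0 0 0;0 0 15 0 0 0;0 0 15 0 0 0;0 0 13 0 0 0;0 0 8 0 0 0;0 0 4 0 0 0;0 0 0 0 0 0;0 0 0 0 0 0;0 0 0 0 0 0;0 0 0 0 0 0' 50 40
python3 - <<'E'
from h import *
st(); snap("wrist","w2.png")
E
```

```text
time: 4.3
position: [527.0, 212.7, 61.9]
tcp_rot: [[0.992, -0.125, 0.003], [-0.125, -0.992, -0.003], [0.004, 0.002, -1.0]]
contact_force: [-0.5, 0.1, -0.1]
grip_width: 49.8
t 4.3 p [527.  212.7  61.9] yaw -7.17 F [-0.5  0.1 -0.1] w 49.8 q [ 0.23  0.39  1.7  -0.    1.06  0.36] z [ 0.003 -0.003 -1.   ]
```

View pics/w2.png

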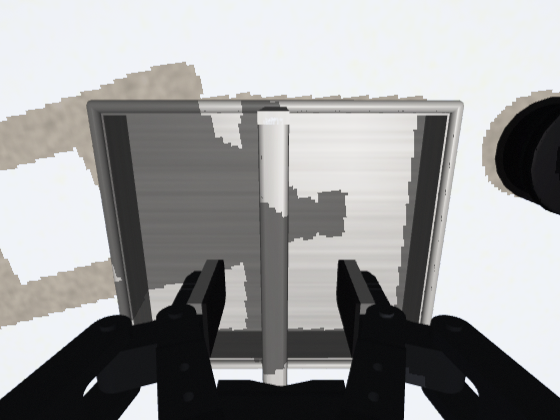

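The bail at column 274 lies between the pads at 213 and 349, parallel to them. Closing.

```bash
python3 -m creep '0 0 0 0 0 0;0 0 0 0 0 0;0 0 0 0 0 0;0 0 0 0 0 0;0 0 0 0 0 0;0 0 0 0 0 0;0 0 0 0 0 0;0 0 0 0 0 0;0 0 0 0 0 0;0 0 0 0 0 0' 0 80
python3 -m creep '0 0 -5 0 0 0;0 0 -10 0 0 0;0 0 -10 0 0 0;0 0 -10 0 0 0;0 0 -20 0 0 0;0 0 -20 0 0 0;0 0 -20 0 0 0;0 0 -10 0 0 0;0 0 0 0 0 0;0 0 0 0 0 0'
python3 - <<'E'
from h import *
st(); snap("wrist","w3.png")
E
```

```text
time: 5.35
position: [527.6, 213.0, 63.2]
tcp_rot: [[0.992, -0.125, 0.005], [-0.125, -0.992, -0.002], [0.005, 0.002, -1.0]]
contact_force: [0.8, 0.2, 0.2]
grip_width: 8.7
time: 6.35
position: [524.1, 212.5, 173.1]
tcp_rot: [[0.992, -0.125, -0.001], [-0.125, -0.992, -0.004], [-0.0, 0.004, -1.0]]
contact_force: [-0.2, 0.6, -3.9]
grip_width: 8.6
t 6.35 p [524.1 212.5 173.1] yaw -7.16 F [-0.2  0.6 -3.9] w 8.6 q [ 0.23  0.24  1.62 -0.    1.28  0.36] z [-0.001 -0.004 -1.   ]
```

View pics/w3.png

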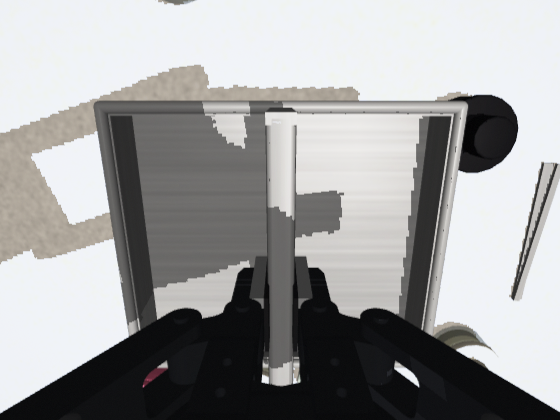

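The tray is gripped (8.6 mm opening, 4 N on the wrist) and hangs level. Next I'll measure the dock in the top and scene views.

```bash
python3 - <<'E'
from h import *
d=snap("top"); s=snap("scene")
crop(d["pixels"],305,160,405,280,6,"d_top.png")
crop(s["pixels"],165,220,315,350,5,"d_sc.png")
w=cloud(d)
def rep(name,m):
    P=w[m]; print(name,len(P), cv2.minAreaRect(P[:,:2].astype(np.float32)), P.mean(0).round(1))
reg=(np.abs(w[...,0]-560)<170)&(np.abs(w[...,1]+215)<110)
g=cv2.cvtColor(d["pixels"],cv2.COLOR_BGR2GRAY)
rep("plate z>5",reg&(w[...,2]>5))
dark=reg&(g<90)
n,l,stt,c=cv2.connectedComponentsWithStats(dark.astype(np.uint8))
for i in range(1,n):
    if stt[i,4]>15: P=w[l==i]; print(c[i].round(1),len(P),P.mean(0).round(1),cv2.minAreaRect(P[:,:2].astype(np.float32)),np.percentile(P[:,2],[10,50,90]).round(1))
E
```

```text
plate z>5 5038 ((560.1546630859375, -214.6943359375), (219.01808166503906, 336.3172302246094), 89.928466796875) [ 546.1 -207.3   13.5]
[343.  179.9] 42 [ 662.6 -168.1   18.2] ((662.3195190429688, -167.977294921875), (18.57341766357422, 20.015552520751953), 87.92264556884766) [13.6 18.6 22.5]
[360.7 187.3] 71 [ 634.8 -213.3   65. ] ((634.8364868164062, -213.57470703125), (42.91462326049805, 11.404353141784668), 65.4607162475586) [50.2 68.6 73. ]
```

View pics/d_top.png

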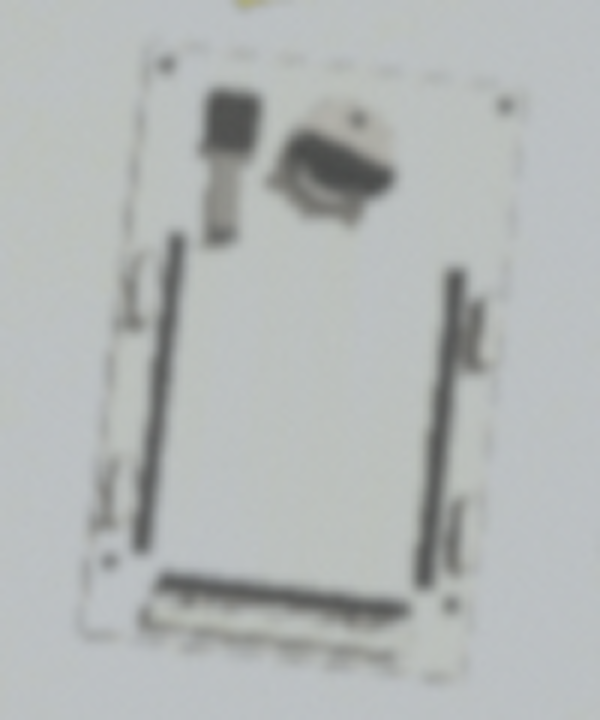

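View pics/d_sc.png

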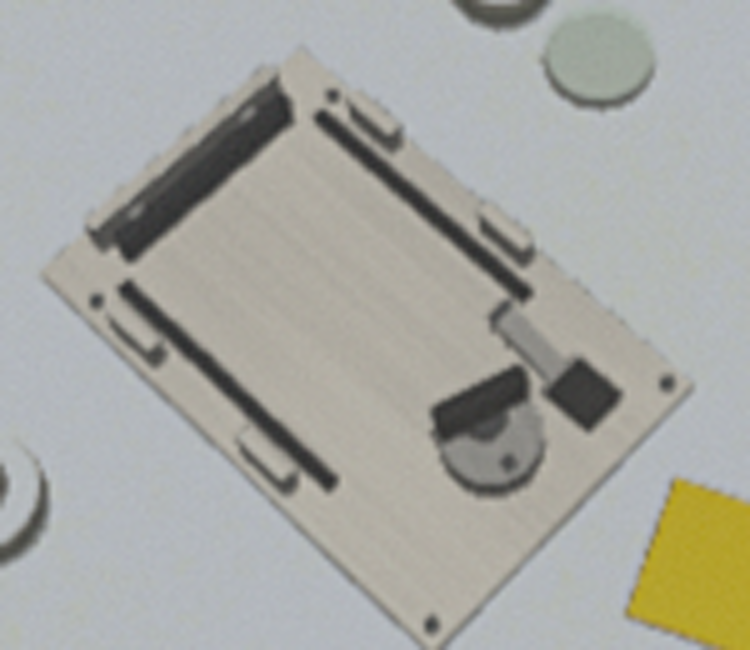

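```bash
python3 - <<'E'
from h import *
from scipy.optimize import least_squares
d=snap("top"); s=snap("scene")
def px(c,k,u0,v0): return (np.array(c)+.5)/k-.5+np.array([u0,v0])
loc=[(175,95),(175,-95),(-122,-95),(-122,95)]
tc=[(150,42),(525,82),(463,682),(82,636)]
sc=[(693,385),(437,652),(42,275),(300,48)]
def fit(sets):
    def f(p):
        c,n=np.cos(p[2]),np.sin(p[2]);r=[]
        for cam,L,C,k,u0,v0,z in sets:
            for l,q in zip(L,C):
                W=[p[0]+c*l[0]-n*l[1],p[1]+n*l[0]+c*l[1],z]
                P=pt(cam,*px(q,k,u0,v0),z=z); r+=list(P[:2]-W[:2])
        return r
    o=least_squares(f,[545,-210,-.1]); print(o.x.round(2),np.degrees(o.x[2]).round(2),np.round(o.fun,1))
A=(d,loc,tc,6,305,160,8);B=(s,loc,sc,5,165,220,8)
fit([A]);fit([B]);fit([A,B])
E
```

```text
[ 5.2060e+02 -2.0596e+02 -9.0000e-02] -5.31 [-0.2 -0.9  2.4 -0.  -1.   1.2 -1.2 -0.3]
[ 5.2126e+02 -2.0880e+02 -9.0000e-02] -5.38 [-1.1 -2.2 -1.2  2.   2.   1.1  0.3 -0.9]
[ 5.2093e+02 -2.0738e+02 -9.0000e-02] -5.34 [-0.5  0.6  2.1  1.5 -1.3  2.6 -1.6  1.1 -0.7 -3.7 -0.9  0.5  2.3 -0.3
  0.7 -2.3]
```

```bash
python3 - <<'E'
from h import *
d=snap("top"); w=cloud(d)
m=(w[...,2]>190)&(w[...,2]<213)&(np.abs(w[...,1]-212)<100)&(np.abs(w[...,0]-524)<40); 
crop(d["pixels"],160,150,290,280,5,"t5.png")
m=(w[...,2]>130)&(w[...,2]<150)&(np.abs(w[...,1]-212)<100)&(np.abs(w[...,0]-524)<130)
P=w[m];print(len(P),cv2.minAreaRect(P[:,:2].astype(np.float32)))
plan([526,-208,165],-5.35,17)
E
```

```text
439 ((522.5567016601562, 210.810546875), (155.86807250976562, 180.1852264404297), 82.92353057861328)
from [523.5 212.4 172. ] yaw -7.2 -> [ 526 -208  165] -5.35 rows 17 each: [ 2.86 24.56  0.47] [ 0.003  0.001 -0.018]
```

View pics/t5.png

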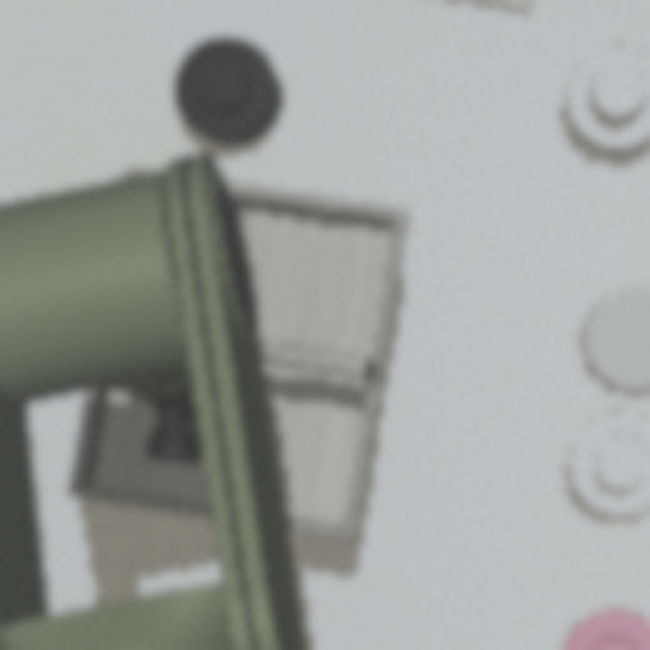

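```bash
python3 -m creep '1 10 0 0 0 0;2 20 0 0 0 0;3 25 0 0 0 -0.02;3 25 0 0 0 -0.02;3 25 0 0 0 -0.02;3 25 0 0 0 -0.02;3 25 0 0 0 -0.02;3 25 0 0 0 -0.02;3 25 0 0 0 -0.02;3 25 0 0 0 -0.02'
python3 - <<'E'
from h import *
st();plan([526,-208,165],-5.35,8)
E
```

```text
time: 7.65
position: [519.6, -30.6, 169.3]
tcp_rot: [[0.995, -0.102, -0.01], [-0.102, -0.995, -0.007], [-0.01, 0.008, -1.0]]
contact_force: [0.1, 0.7, -5.6]
grip_width: 8.7
t 7.65 p [519.6 -30.6 169.3] yaw -5.85 F [ 0.1  0.7 -5.6] w 8.7 q [-0.22  0.16  1.73 -0.01  1.26 -0.11] z [-0.01  -0.007 -1.   ]
from [519.6 -30.6 169.3] yaw -5.9 -> [ 526 -208  165] -5.35 rows 8 each: [ 2.98 21.98  0.62] [ 0.01   0.012 -0.01 ]
```

```bash
python3 -m creep '3 25 0 0 0 0;3 24 0 0 0 0;3 24 0 0 0 0;3 24 0 0 0 0;3 24 0 0 0 0;3 22 0 0 0 0;2 16 0 0 0 0;1 8 0 0 0 0;0 0 0 0 0 0;0 0 0 0 0 0'
python3 - <<'E'
from h import *
st();plan([526,-208,115],-5.35,5)
E
```

```text
time: 8.65
position: [517.2, -213.5, 167.8]
tcp_rot: [[0.994, -0.11, -0.017], [-0.11, -0.994, -0.007], [-0.016, 0.009, -1.0]]
contact_force: [-0.3, 0.2, -5.6]
grip_width: 9.1
t 8.65 p [ 517.2 -213.5  167.8] yaw -6.30 F [-0.3  0.2 -5.6] w 9.1 q [-0.54  0.24  1.64 -0.02  1.27 -0.42] z [-0.017 -0.007 -1.   ]
from [ 517.2 -213.5  167.8] yaw -6.3 -> [ 526 -208  115] -5.35 rows 5 each: [ 1.74 -1.33 10.55] [ 0.018  0.031 -0.032]
```

```bash
python3 -m creep '1.8 -1.4 10.5 0.02 0.03 -0.03;1.8 -1.4 10.5 0.02 0.03 -0.03;1.8 -1.4 10.5 0.02 0.03 -0.03;1.8 -1.4 10.5 0.02 0.03 -0.03;1.8 -1.4 8 0.02 0.03 -0.03;0 0 3 0 0 0;0 0 0 0 0 0;0 0 0 0 0 0;0 0 0 0 0 0;0 0 0 0 0 0'
python3 - <<'E'
from h import *
st();plan([526,-208,115],-5.35,4)
s=snap("scene"); crop(s["pixels"],145,180,345,350,4,"s6.png")
d=snap("top"); crop(d["pixels"],295,150,425,290,5,"t6.png")
snap("wrist","w6.png")
E
```

```text
time: 9.65
position: [526.7, -202.6, 108.6]
tcp_rot: [[0.996, -0.088, -0.002], [-0.088, -0.996, 0.005], [-0.002, -0.005, -1.0]]
contact_force: [0.6, -0.6, -4.2]
grip_width: 9.0
t 9.65 p [ 526.7 -202.6  108.6] yaw -5.03 F [ 0.6 -0.6 -4.2] w 9.0 q [-0.52  0.32  1.68  0.    1.15 -0.44] z [-0.002  0.005 -1.   ]
from [ 526.7 -202.6  108.6] yaw -5.0 -> [ 526 -208  115] -5.35 rows 4 each: [-0.05  1.36 -1.6 ] [-0.011  0.005  0.014]
```

View pics/s6.png

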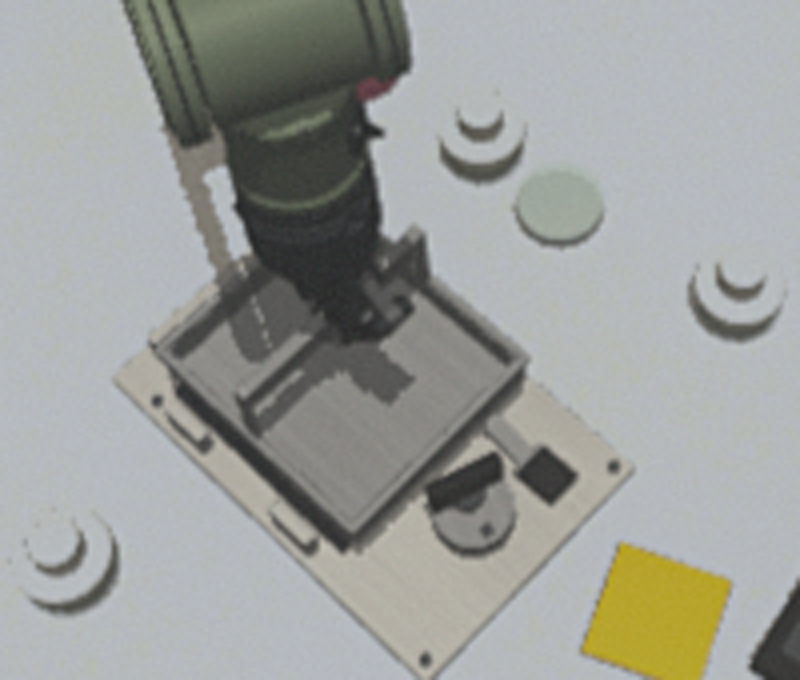

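View pics/t6.png

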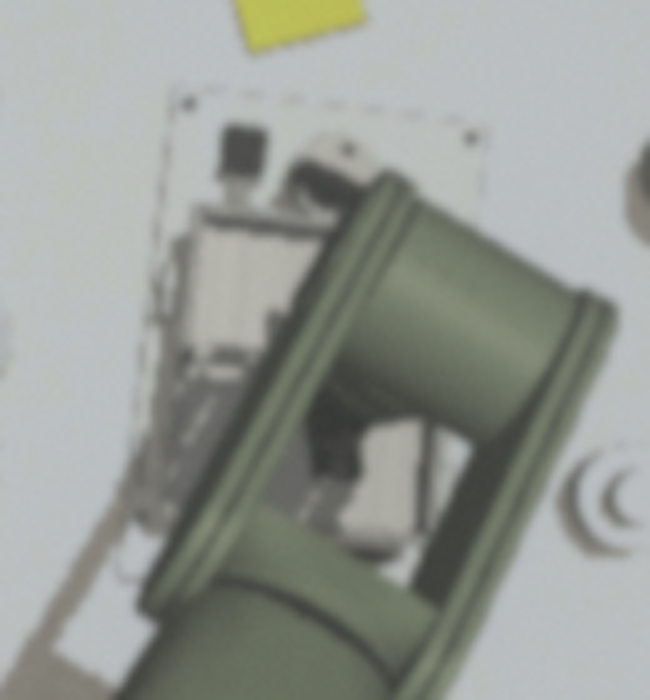

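View pics/w6.png

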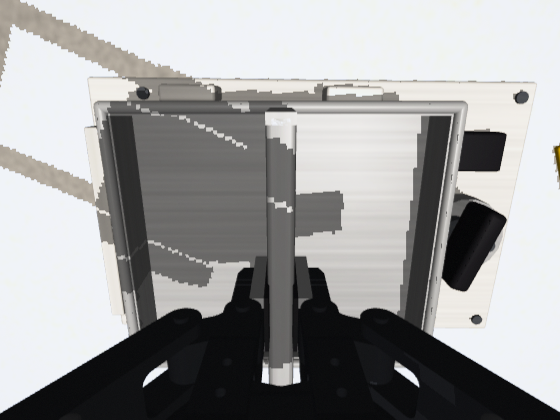

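```bash
python3 - <<'E'
from h import *
from scipy.optimize import least_squares
d=snap("wrist"); im=d["pixels"]
crop(im,80,65,330,125,3,"w6a.png"); crop(im,330,65,560,345,2.8,"w6b.png")
E
```

```text
(no output)
```

View pics/w6a.png

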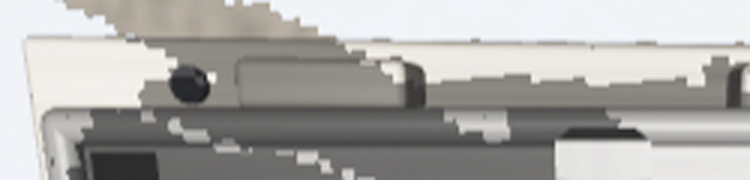

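View pics/w6b.png

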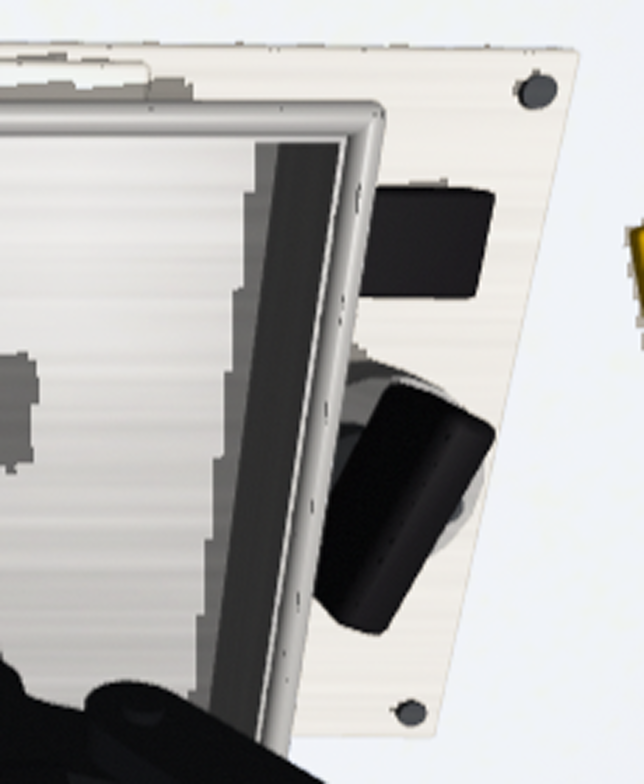

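```bash
python3 - <<'E'
from h import *
from scipy.optimize import least_squares
d=snap("wrist"); st()
C=[(88,77.6),(536.4,82.8),(485.4,328.2)];L=[(-122,95),(175,95),(175,-95)]
P=[pt(d,*c,z=8) for c in C]; print(np.round(P,1), np.linalg.norm(P[1]-P[0]),np.linalg.norm(P[2]-P[1]))
def f(p):
    c,n=np.cos(p[2]),np.sin(p[2])
    return np.concatenate([[p[0]+c*l[0]-n*l[1]-q[0],p[1]+n*l[0]+c*l[1]-q[1]] for l,q in zip(L,P)])
o=least_squares(f,[521,-207,-.09]);print(o.x.round(1),np.degrees(o.x[2]),o.fun.round(1))
# bar of the cam, z=72 top
w=cloud(d); m=(w[...,2]>60)&(w[...,2]<80); v,u=np.where(m); s=(u>430)&(u<520)&(v>190)&(v<300)
Q=w[v[s],u[s]]; print(len(Q),cv2.minAreaRect(Q[:,:2].astype(np.float32)),np.percentile(Q[:,2],[5,50,95]))
c=o.x; print("cam axis pred",c[0]+118*np.cos(c[2]),c[1]+118*np.sin(c[2]))
# tray rim
m=(w[...,2]>68)&(w[...,2]<80); v,u=np.where(m); s=(u<470)&(v<260)&(v>90); Q=w[v[s],u[s]];print("rim",len(Q),cv2.minAreaRect(Q[:,:2].astype(np.float32)))
print([pt(d,u,v,z=75).round(1) for u,v in [(95,102),(467,102)]])
E
```

```text
t 9.9 p [ 526.5 -202.4  108.3] yaw -5.02 F [-1.3 -0.5 -4.4] w 8.5 q [-0.52  0.32  1.68  0.    1.15 -0.44] z [-0.002  0.005 -1.   ]
[[ 409.8  -99.8    8. ]
 [ 702.3 -128.9    8. ]
 [ 684.6 -316.3    8. ]] 293.9396746398254 188.1989467832699
[ 5.201e+02 -2.057e+02 -1.000e-01] -5.615196769639459 [-1.8  0.5  1.3  0.6  0.4 -1.1]
4335 ((630.1923217773438, -209.59036254882812), (63.45975112915039, 41.33464050292969), 85.46157836914062) [62.40437654 72.10184559 78.35846836]
cam axis pred 637.5577874013067 -217.28974210828892
rim 11281 ((538.5733032226562, -169.09585571289062), (87.26167297363281, 196.79591369628906), 84.9929428100586)
[array([ 444.7, -118. ,   75. ]), array([ 624. , -133.9,   75. ])]
```

```bash
python3 - <<'E'
from h import *
plan([525,-207,98],-5.4,4)
E
```

```text
from [ 526.5 -202.4  108.3] yaw -5.0 -> [ 525 -207   98] -5.4 rows 4 each: [-0.26  1.18  2.58] [-0.012  0.006  0.016]
```

```bash
python3 -m creep '-0.3 1.2 2.5 -0.01 0 0.02;-0.3 1.2 2.5 -0.01 0 0.02;-0.3 1.2 2.5 -0.01 0.01 0.02;-0.3 1.2 2.5 -0.01 0.01 0.02;0 0 0 0 0 0;0 0 0 0 0 0;0 0 0 0 0 0;0 0 0 0 0 0;0 0 0 0 0 0;0 0 0 0 0 0'
python3 - <<'E'
from h import *
st();plan([525,-207,82],-5.4,5)
s=snap("scene"); crop(s["pixels"],145,220,315,350,4.7,"s7.png")
snap("wrist","w7.png")
E
```

```text
time: 10.9
position: [524.6, -207.5, 97.4]
tcp_rot: [[0.995, -0.097, -0.0], [-0.097, -0.995, 0.001], [-0.0, -0.001, -1.0]]
contact_force: [0.4, 0.9, -4.3]
grip_width: 8.7
t 10.9 p [ 524.6 -207.5   97.4] yaw -5.56 F [ 0.4  0.9 -4.3] w 8.7 q [-0.53  0.33  1.69  0.    1.13 -0.43] z [-0.     0.001 -1.   ]
from [ 524.6 -207.5   97.4] yaw -5.6 -> [ 525 -207   82] -5.4 rows 5 each: [ 0.07 -0.11  3.08] [-0.001  0.001 -0.005]
```

View pics/s7.png

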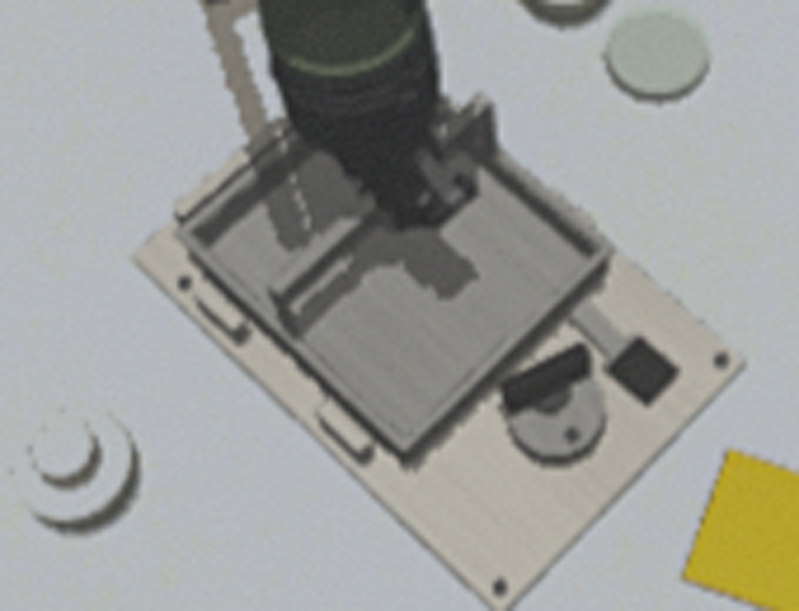

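View pics/w7.png

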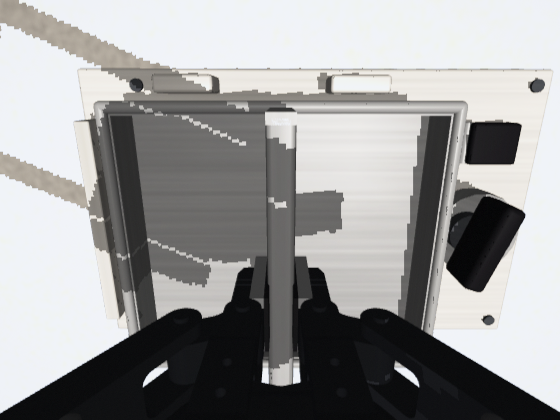

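```bash
python3 -m creep '0.1 -0.1 3 0 0 0;0.1 -0.1 3 0 0 -0.02;0.1 -0.1 3 0 0 -0.01;0 -0.1 2.5 0 0 0;0 0 2 0 0 0;0 0 1 0 0 0;0 0 1 0 0 0;0 0 0 0 0 0;0 0 0 0 0 0;0 0 0 0 0 0'
python3 - <<'E'
from h import *
st()
E
```

```text
time: 12.0
position: [525.0, -207.2, 80.8]
tcp_rot: [[0.996, -0.093, -0.0], [-0.093, -0.996, 0.0], [-0.0, -0.0, -1.0]]
contact_force: [-0.8, -0.2, -3.6]
grip_width: 8.8
t 12.0 p [ 525.  -207.2   80.8] yaw -5.36 F [-0.8 -0.2 -3.6] w 8.8 q [-0.53  0.35  1.69  0.    1.09 -0.44] z [-0.  0. -1.]
```

```bash
python3 -m creep '0 0 1 0 0 0;0 0 1 0 0 0;0 0 1 0 0 0;0 0 0 0 0 0;0 0 0 0 0 0;0 0 0 0 0 0;0 0 0 0 0 0;0 0 0 0 0 0;0 0 0 0 0 0;0 0 0 0 0 0'
python3 - <<'E'
from h import *
st()
snap("wrist","w8.png")
E
```

```text
time: 13.0
position: [525.7, -207.4, 79.3]
tcp_rot: [[0.996, -0.093, 0.001], [-0.093, -0.996, -0.0], [0.001, 0.0, -1.0]]
contact_force: [-0.1, 0.5, -1.5]
grip_width: 8.7
t 13.0 p [ 525.7 -207.4   79.3] yaw -5.34 F [-0.1  0.5 -1.5] w 8.7 q [-0.53  0.36  1.69  0.    1.09 -0.44] z [ 0.001 -0.    -1.   ]
```

View pics/w8.png

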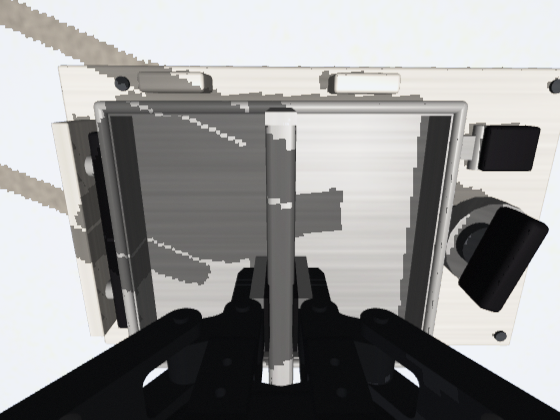

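The tray is between the guides, with the black fence pad just clear of it at the left and part of its weight taken. I'll settle it and release.

```bash
python3 -m creep '0 0 1 0 0 0;0 0 1 0 0 0;0 0 1 0 0 0;0 0 0 0 0 0;0 0 0 0 0 0;0 0 0 0 0 0;0 0 0 0 0 0;0 0 0 0 0 0;0 0 0 0 0 0;0 0 0 0 0 0'
python3 -c "
from h import *
st()"
python3 -m creep '0 0 0 0 0 0;0 0 0 0 0 0;0 0 0 0 0 0;0 0 0 0 0 0;0 0 0 0 0 0;0 0 0 0 0 0;0 0 0 0 0 0;0 0 0 0 0 0;0 0 0 0 0 0;0 0 0 0 0 0' 45 60
python3 -c "
from h import *
st();snap('wrist','w9.png')"
```

```text
time: 14.05
position: [525.9, -207.4, 79.2]
tcp_rot: [[0.996, -0.093, 0.001], [-0.093, -0.996, -0.0], [0.001, 0.0, -1.0]]
contact_force: [-2.2, 1.1, 0.5]
grip_width: 8.9
t 14.05 p [ 525.9 -207.4   79.2] yaw -5.31 F [-2.2  1.1  0.5] w 8.9 q [-0.53  0.36  1.69 -0.    1.09 -0.44] z [ 0.001 -0.    -1.   ]
time: 15.05
position: [528.4, -209.0, 80.4]
tcp_rot: [[0.996, -0.093, 0.006], [-0.093, -0.996, -0.004], [0.007, 0.003, -1.0]]
contact_force: [0.5, -0.6, 0.1]
grip_width: 44.9
t 15.05 p [ 528.4 -209.    80.4] yaw -5.33 F [ 0.5 -0.6  0.1] w 44.9 q [-0.53  0.36  1.69  0.    1.09 -0.44] z [ 0.006 -0.004 -1.   ]
```

View pics/w9.png

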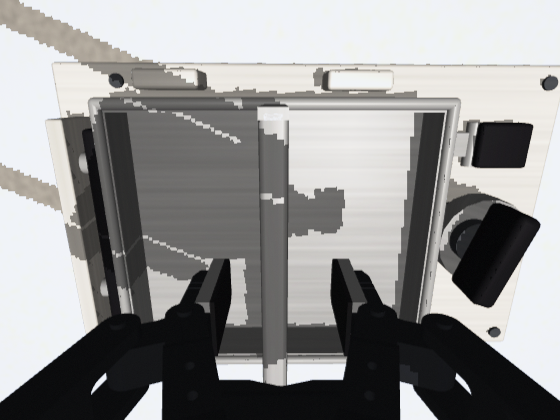

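```bash
python3 -m creep '0 0 -10 0 0 0;0 0 -20 0 0 0;0 0 -20 0 0 0;0 0 -20 0 0 0;10 -2 -20 0 0 0;10 -2 -20 0 0 0;10 -2 -20 0 0 0;10 -2 -10 0 0 0;10 0 0 0 0 0;0 0 0 0 0 0'
python3 - <<'E'
from h import *
st();d=snap('wrist','w10.png')
w=cloud(d)
m=(w[...,2]>64)&(w[...,2]<78)&(w[...,0]>600)&(w[...,0]<680)&(w[...,1]>-260)&(w[...,1]<-170)
Q=w[m]; print(len(Q),cv2.minAreaRect(Q[:,:2].astype(np.float32)),np.percentile(Q[:,2],[5,50,95]))
m=(w[...,2]>40)&(w[...,2]<52)&(w[...,0]>400)&(w[...,0]<640)&(w[...,1]>-310)&(w[...,1]<-90)
Q=w[m]; print(len(Q),cv2.minAreaRect(Q[:,:2].astype(np.float32)),np.percentile(Q[:,2],[5,50,95]))
m=(w[...,2]>100)&(w[...,2]<114)&(w[...,0]>480)&(w[...,0]<570)&(w[...,1]>-310)&(w[...,1]<-90)
Q=w[m]; print(len(Q),cv2.minAreaRect(Q[:,:2].astype(np.float32)),np.percentile(Q[:,2],[5,50,95]))
E
```

```text
time: 16.1
position: [579.7, -205.1, 232.4]
tcp_rot: [[0.996, -0.093, 0.01], [-0.093, -0.996, -0.005], [0.01, 0.004, -1.0]]
contact_force: [0.3, -0.7, 0.4]
grip_width: 44.9
t 16.1 p [ 579.7 -205.1  232.4] yaw -5.36 F [ 0.3 -0.7  0.4] w 44.9 q [-0.48  0.28  1.45 -0.    1.4  -0.39] z [ 0.01  -0.005 -1.   ]
768 ((637.4517211914062, -216.47323608398438), (50.0423469543457, 12.528096199035645), 66.29804992675781) [66.33272141 71.66150468 73.10518197]
5567 ((527.4335327148438, -207.33169555664062), (155.52635192871094, 220.9834442138672), 84.50218200683594) [42.11233634 48.07122364 49.92396513]
2043 ((528.2052001953125, -192.76177978515625), (120.6830062866211, 10.578542709350586), 84.58116912841797) [103.5224793  107.93258732 109.19444781]
```

View pics/w10.png

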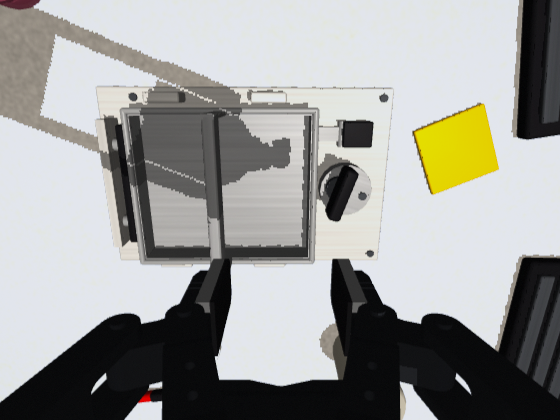

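The tray lies flat between the guides. The cam bar at (343,193) is centred at (637.5,−216.5) with its axis at 66.3°, so cam ≈ 0.32 rad. Now to the cam grip.

```bash
python3 - <<'E'
from h import *
plan([637.5,-216.5,110],-23.7,8)
E
```

```text
from [ 579.2 -205.   232.2] yaw -5.4 -> [ 637.5 -216.5  110. ] -23.7 rows 8 each: [ 7.37 -0.32 15.32] [ 0.003 -0.012  0.382]
```

```bash
python3 -m creep '7.4 -0.3 15 0 -0.01 0.38;7.4 -0.3 15 0 -0.01 0.38;7.4 -0.3 15 0 -0.01 0.38;7.4 -0.3 15 0 -0.01 0.38;7.4 -0.3 15 0 -0.01 0.38;7.4 -0.3 15 0 -0.01 0.38;7.4 -0.3 10 0 -0.01 0.38;3 0 5 0 0 0.2;0 0 0 0 0 0;0 0 0 0 0 0' 45 60
python3 - <<'E'
from h import *
st(); plan([637.5,-216.5,85],-23.7,4); snap("wrist","w11.png")
E
```

```text
time: 17.15
position: [624.0, -213.8, 113.0]
tcp_rot: [[0.918, -0.396, -0.02], [-0.396, -0.918, 0.005], [-0.02, 0.003, -1.0]]
contact_force: [0.5, -0.0, -0.2]
grip_width: 44.8
t 17.15 p [ 624.  -213.8  113. ] yaw -23.32 F [ 0.5 -0.  -0.2] w 44.8 q [-0.46  0.5   1.4  -0.    1.26 -0.05] z [-0.02   0.005 -1.   ]
from [ 624.  -213.8  113. ] yaw -23.3 -> [ 637.5 -216.5   85. ] -23.7 rows 4 each: [ 3.46 -0.73  6.95] [0.007 0.049 0.016]
```

View pics/w11.png

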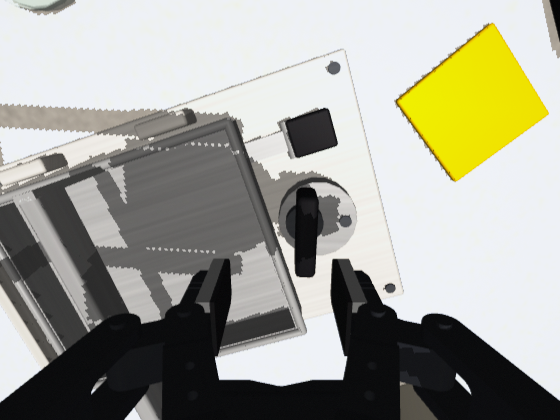

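```bash
python3 -m creep '3.4 -0.7 4 0 0.05 0.02;3.4 -0.7 4 0 0.05 0.02;3.4 -0.7 4 0 0.05 0.02;3.4 -0.7 4 0 0.05 0.02;0 0 0 0 0 0;0 0 0 0 0 0;0 0 0 0 0 0;0 0 0 0 0 0;0 0 0 0 0 0;0 0 0 0 0 0'
python3 - <<'E'
from h import *
st(); plan([637.5,-216.5,49],-23.7,5); d=snap("wrist","w12.png")
w=cloud(d)
m=(w[...,2]>64)&(w[...,2]<78)&(w[...,0]>600)&(w[...,0]<680)&(w[...,1]>-240)&(w[...,1]<-170); m[250:]=False
Q=w[m]; print(len(Q),cv2.minAreaRect(Q[:,:2].astype(np.float32)),np.percentile(Q[:,2],[5,50,95]))
E
```

```text
time: 18.2
position: [639.5, -217.3, 98.6]
tcp_rot: [[0.915, -0.403, 0.005], [-0.403, -0.915, -0.006], [0.007, 0.003, -1.0]]
contact_force: [-0.1, -0.1, -0.7]
grip_width: 44.6
t 18.2 p [ 639.5 -217.3   98.6] yaw -23.79 F [-0.1 -0.1 -0.7] w 44.6 q [-0.45  0.53  1.39 -0.    1.21 -0.04] z [ 0.005 -0.006 -1.   ]
from [ 639.5 -217.3   98.6] yaw -23.8 -> [ 637.5 -216.5   49. ] -23.7 rows 5 each: [-0.47 -0.    9.91] [ 0.006 -0.013 -0.003]
980 ((643.5872802734375, -204.48106384277344), (23.30594825744629, 11.685150146484375), 65.9312744140625) [68.20566902 71.72263983 72.92248966]
```

View pics/w12.png

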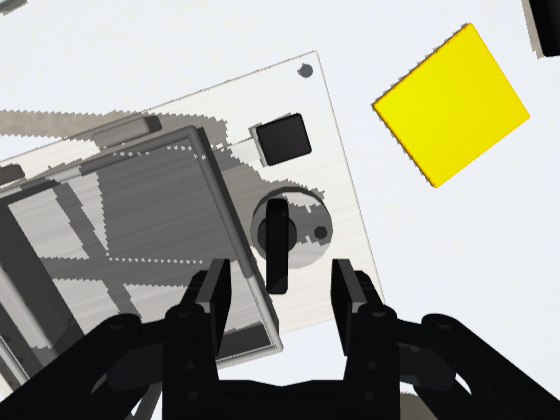

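```bash
python3 -m creep '-0.4 0 10 0 -0.01 0;-0.4 0 10 0 -0.01 0;-0.4 0 10 0 -0.01 0;-0.4 0 9 0 -0.01 0;0 0 6 0 0 0;0 0 3 0 0 0;0 0 0 0 0 0;0 0 0 0 0 0;0 0 0 0 0 0;0 0 0 0 0 0'
python3 - <<'E'
from h import *
st(); plan([638,-216.6,49],-23.7,2)
E
```

```text
time: 19.25
position: [637.4, -216.6, 45.0]
tcp_rot: [[0.915, -0.403, -0.001], [-0.403, -0.915, -0.003], [0.0, 0.003, -1.0]]
contact_force: [0.6, -0.6, 0.6]
grip_width: 45.1
t 19.25 p [ 637.4 -216.6   45. ] yaw -23.79 F [ 0.6 -0.6  0.6] w 45.1 q [-0.45  0.6   1.41 -0.    1.13 -0.04] z [-0.001 -0.003 -1.   ]
from [ 637.4 -216.6   45. ] yaw -23.8 -> [ 638.  -216.6   49. ] -23.7 rows 2 each: [ 0.3  -0.11 -1.98] [ 0.015 -0.002 -0.008]
```

```bash
python3 -m creep '0 0 -4 0 0 0;0 0 0 0 0 0;0 0 0 0 0 0;0 0 0 0 0 0;0 0 0 0 0 0;0 0 0 0 0 0;0 0 0 0 0 0;0 0 0 0 0 0;0 0 0 0 0 0;0 0 0 0 0 0' 0 60
python3 - <<'E'
from h import *
st()
E
```

```text
time: 20.25
position: [637.8, -216.8, 50.5]
tcp_rot: [[0.915, -0.404, 0.0], [-0.404, -0.915, -0.004], [0.002, 0.003, -1.0]]
contact_force: [-0.3, -0.3, -0.5]
grip_width: 10.9
t 20.25 p [ 637.8 -216.8   50.5] yaw -23.81 F [-0.3 -0.3 -0.5] w 10.9 q [-0.45  0.59  1.41 -0.    1.14 -0.04] z [ 0.    -0.004 -1.   ]
```

```bash
python3 -m creep '0 0 0 0 0 0.5;0 0 0 0 0 0.9;0 0 0 0 0 0.9;0 0 0 0 0 0.9;0 0 0 0 0 0.9;0 0 0 0 0 0.9;0 0 0 0 0 0.9;0 0 0 0 0 0.9;0 0 0 0 0 0.9;0 0 0 0 0 0'
python3 - <<'E'
from h import *
st(); print(monitor.get_obs()["wrist_torque"]); plan([637.8,-216.8,50],-168.8,10)
E
```

```text
time: 21.25
position: [639.2, -218.4, 50.4]
tcp_rot: [[0.316, -0.949, 0.003], [-0.949, -0.316, -0.007], [0.008, -0.001, -1.0]]
contact_force: [0.9, -0.7, -0.5]
grip_width: 10.7
t 21.25 p [ 639.2 -218.4   50.4] yaw -71.60 F [ 0.9 -0.7 -0.5] w 10.7 q [-0.45  0.59  1.41 -0.01  1.13  0.8 ] z [ 0.003 -0.007 -1.   ]
[ 0.20914264  0.14437063 -0.10123928]
from [ 639.2 -218.4   50.4] yaw -71.6 -> [ 637.8 -216.8   50. ] -168.8 rows 10 each: [-0.1   0.22  0.04] [-0.007 -0.005  1.62 ]
```

```bash
python3 -m creep '-0.1 0.2 0 0 0 0.8;-0.1 0.2 0 0 0 0.9;-0.1 0.2 0 0 0 0.9;0 0.2 0 0 0 0.9;0 0.2 0 0 0 0.9;0 0 0 0 0 0.9;0 0 0 0 0 0.9;0 0 0 0 0 0.9;0 0 0 0 0 0.9;0 0 0 0 0 0'
python3 - <<'E'
from h import *
st(); print(monitor.get_obs()["wrist_torque"]); plan([637.8,-216.8,50],-168.8,8)
E
```

```text
time: 22.25
position: [639.0, -220.6, 50.4]
tcp_rot: [[-0.5, -0.866, 0.004], [-0.866, 0.5, -0.011], [0.007, -0.009, -1.0]]
contact_force: [0.4, 0.2, 1.2]
grip_width: 10.7
t 22.25 p [ 639.  -220.6   50.4] yaw -120.00 F [0.4 0.2 1.2] w 10.7 q [-0.46  0.59  1.41 -0.01  1.13  1.64] z [ 0.004 -0.011 -1.   ]
[ 0.36643882  0.11599659 -0.09093715]
from [ 639.  -220.6   50.4] yaw -120.0 -> [ 637.8 -216.8   50. ] -168.8 rows 8 each: [-0.19  0.48  0.05] [-0.014 -0.003  1.017]
```

```bash
python3 -m creep '-0.3 0.6 0 0 0 0.8;-0.3 0.6 0 0 0 0.9;-0.2 0.6 0 0 0 0.9;-0.2 0.6 0 0 0 0.9;-0.2 0.4 0 0 0 0.9;0 0.4 0 0 0 0.9;0 0.4 0 0 0 0.9;0 0 0 0 0 0.5;0 0 0 0 0 0;0 0 0 0 0 0'
python3 - <<'E'
from h import *
st(); print(monitor.get_obs()["wrist_torque"]); plan([637.8,-216.8,50],-168.8,4);snap("wrist","w13.png")
E
```

```text
time: 23.25
position: [637.7, -221.9, 50.4]
tcp_rot: [[-0.934, -0.357, 0.006], [-0.357, 0.934, -0.019], [0.002, -0.02, -1.0]]
contact_force: [0.0, -1.3, 0.1]
grip_width: 10.7
t 23.25 p [ 637.7 -221.9   50.4] yaw -159.10 F [ 0.  -1.3  0.1] w 10.7 q [-0.46  0.59  1.42 -0.02  1.12  2.33] z [ 0.006 -0.019 -1.   ]
[0.36967682 0.15628849 0.1696225 ]
from [ 637.7 -221.9   50.4] yaw -159.1 -> [ 637.8 -216.8   50. ] -168.8 rows 4 each: [-0.4   1.22  0.1 ] [-0.048 -0.     0.404]
```

View pics/w13.png

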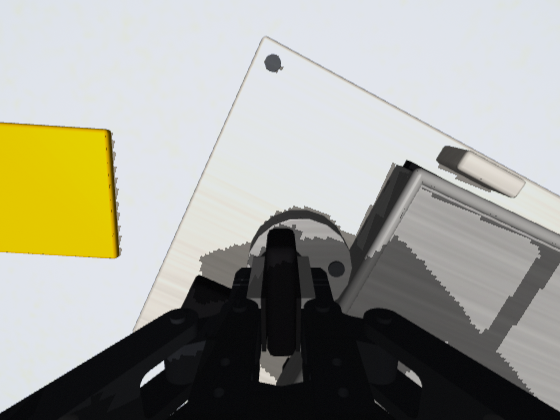

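```bash
python3 -m creep '-0.4 1.2 0 -0.05 0 0.6;-0.4 1.2 0 -0.05 0 0.6;-0.4 1.2 0 -0.05 0 0.4;-0.3 1.2 0 -0.05 0 0.3;0 0 0 0 0 0.2;0 0 0 0 0 0;0 0 0 0 0 0;0 0 0 0 0 0;0 0 0 0 0 0;0 0 0 0 0 0'
python3 - <<'E'
from h import *
st(); print(monitor.get_obs()["wrist_torque"]); plan([637.8,-216.8,50],-169.5,2);snap("wrist","w14.png")
E
```

```text
time: 24.3
position: [637.2, -222.0, 50.4]
tcp_rot: [[-0.988, -0.152, -0.001], [-0.152, 0.988, -0.01], [0.002, -0.009, -1.0]]
contact_force: [-0.6, -2.5, 0.1]
grip_width: 10.5
t 24.3 p [ 637.2 -222.    50.4] yaw -171.26 F [-0.6 -2.5  0.1] w 10.5 q [-0.46  0.59  1.41 -0.01  1.14  2.53] z [-0.001 -0.01  -1.   ]
[-0.12546588  0.10173066  0.36279011]
from [ 637.2 -222.    50.4] yaw -171.3 -> [ 637.8 -216.8   50. ] -169.5 rows 2 each: [-0.72  2.51  0.2 ] [-0.044 -0.011 -0.146]
```

View pics/w14.png

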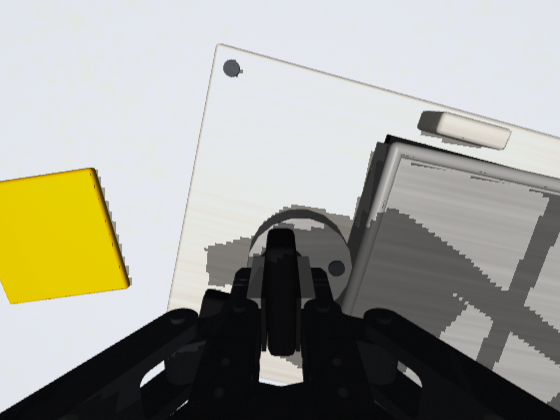

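```bash
python3 -m creep '0 0 0 0 0 0;0 0 0 0 0 0;0 0 0 0 0 0;0 0 0 0 0 0;0 0 0 0 0 0;0 0 -15 0 0 0;0 0 -25 0 0 0;0 0 -35 0 0 0;0 0 -35 0 0 0;0 0 -35 0 0 0' 45 60
python3 - <<'E'
from h import *
st();d=snap('wrist','w15.png')
w=cloud(d)
m=(w[...,2]>64)&(w[...,2]<78)&(w[...,0]>600)&(w[...,0]<680)&(w[...,1]>-260)&(w[...,1]<-170); m[290:]=False
Q=w[m]; print(len(Q),cv2.minAreaRect(Q[:,:2].astype(np.float32)),np.percentile(Q[:,2],[5,50,95]))
s=snap("scene"); crop(s["pixels"],165,220,315,350,5,"s15.png")
E
```

```text
time: 25.35
position: [633.9, -216.9, 196.2]
tcp_rot: [[-0.989, -0.149, -0.012], [-0.149, 0.989, 0.0], [0.012, 0.002, -1.0]]
contact_force: [1.0, -0.1, 0.7]
grip_width: 45.2
t 25.35 p [ 633.9 -216.9  196.2] yaw -171.41 F [ 1.  -0.1  0.7] w 45.2 q [-0.46  0.44  1.31 -0.    1.4   2.54] z [-0.012  0.    -1.   ]
917 ((638.058837890625, -217.878173828125), (12.073326110839844, 49.70491409301758), 21.274124145507812) [69.37745102 71.85943798 73.15049434]
```

View pics/w15.png

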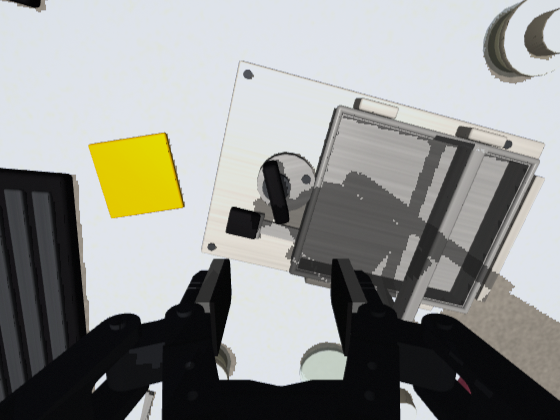

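View pics/s15.png

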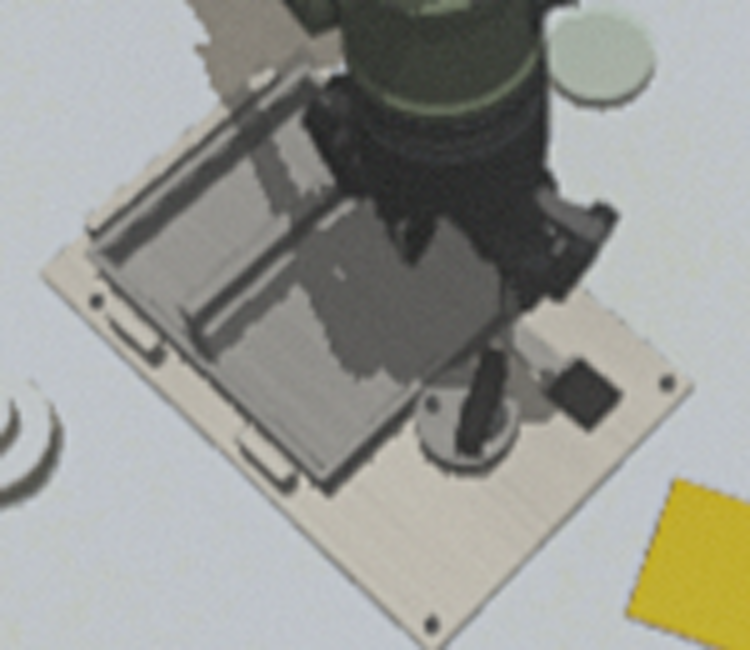

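The bar in (276,193) is now at −68.7°, so cam ≈ 2.68. The fingers slipped about 12° on it, so I'll regrip lower and harder to finish the turn.

```bash
python3 - <<'E'
from h import *
plan([638,-217.6,85],-158.7,7)
E
```

```text
from [ 638.3 -219.   203.6] yaw -171.4 -> [ 638.  -217.6   85. ] -158.7 rows 7 each: [1.000e-02 2.700e-01 1.693e+01] [-0.009  0.    -0.302]
```

```bash
python3 -m creep '0 0.2 17 0 0 -0.3;0 0.2 17 0 0 -0.3;0 0.2 17 0 0 -0.3;0 0.2 17 0 0 -0.3;0 0.2 17 0 0 -0.3;0 0.2 15 0 0 -0.3;0 0.2 10 0 0 -0.2;0 0 0 0 0 0;0 0 0 0 0 0;0 0 0 0 0 0' 45 60
python3 - <<'E'
from h import *
st();d=snap('wrist','w16.png');plan([638,-217.6,46],-158.7,4)
E
```

```text
time: 26.45
position: [643.3, -220.3, 102.4]
tcp_rot: [[-0.933, -0.359, 0.018], [-0.359, 0.933, -0.013], [-0.012, -0.019, -1.0]]
contact_force: [1.4, 0.6, 0.3]
grip_width: 45.1
t 26.45 p [ 643.3 -220.3  102.4] yaw -158.96 F [1.4 0.6 0.3] w 45.1 q [-0.46  0.53  1.39 -0.    1.2   2.32] z [ 0.018 -0.013 -1.   ]
from [ 643.6 -220.4  102.8] yaw -159.0 -> [ 638.  -217.6   46. ] -158.7 rows 4 each: [ 1.16  1.34 14.18] [-0.046  0.029 -0.011]
```

View pics/w16.png

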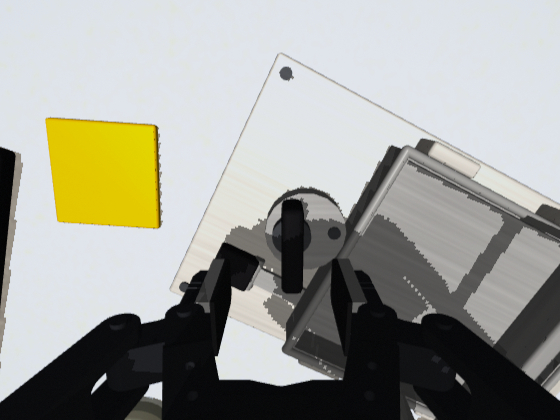

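```bash
python3 -m creep '1.2 1.3 12 -0.04 0.03 0;1.2 1.3 12 -0.04 0.03 0;1.2 1.3 12 -0.04 0.03 0;1.2 1.3 10 -0.04 0.03 0;0 0 5 0 0 0;0 0 0 0 0 0;0 0 0 0 0 0;0 0 0 0 0 0;0 0 0 0 0 0;0 0 0 0 0 0' 45 60
python3 - <<'E'
from h import *
st();plan([638,-217.6,46],-158.7,2)
E
```

```text
time: 27.5
position: [638.2, -217.9, 48.5]
tcp_rot: [[-0.934, -0.358, 0.001], [-0.358, 0.934, -0.002], [-0.0, -0.003, -1.0]]
contact_force: [-0.6, -0.1, -0.4]
grip_width: 45.4
t 27.5 p [ 638.2 -217.9   48.5] yaw -158.99 F [-0.6 -0.1 -0.4] w 45.4 q [-0.46  0.59  1.41 -0.    1.13  2.32] z [ 0.001 -0.002 -1.   ]
from [ 638.2 -217.9   48.5] yaw -159.0 -> [ 638.  -217.6   46. ] -158.7 rows 2 each: [0.02 0.2  1.24] [-0.013  0.001 -0.024]
```

```bash
python3 -m creep '0 0 1.5 0 0 0;0 0 1 0 0 0;0 0 0 0 0 0;0 0 0 0 0 0;0 0 0 0 0 0;0 0 0 0 0 0;0 0 0 0 0 0;0 0 0 0 0 0;0 0 0 0 0 0;0 0 0 0 0 0' 0 120
python3 -m creep '0 0 0 0 0 0.3;0 0 0 0 0 0.4;0 0 0 0 0 0.4;0 0 0 0 0 0.4;0 0 0 0 0 0.4;0 0 0 0 0 0.3;0 0 0 0 0 0.2;0 0 0 0 0 0;0 0 0 0 0 0;0 0 0 0 0 0'
python3 - <<'E'
from h import *
st(); print(monitor.get_obs()["wrist_torque"]);snap("wrist","w17.png")
E
```

```text
time: 28.5
position: [636.7, -219.1, 47.3]
tcp_rot: [[-0.933, -0.359, -0.002], [-0.359, 0.933, -0.004], [0.003, -0.003, -1.0]]
contact_force: [-1.3, 0.8, 1.9]
grip_width: 10.0
time: 29.5
position: [636.7, -219.2, 47.4]
tcp_rot: [[-0.993, -0.115, -0.003], [-0.115, 0.993, -0.007], [0.004, -0.006, -1.0]]
contact_force: [-0.5, -1.8, 1.0]
grip_width: 9.6
t 29.5 p [ 636.7 -219.2   47.4] yaw -173.37 F [-0.5 -1.8  1. ] w 9.6 q [-0.46  0.59  1.41 -0.01  1.13  2.57] z [-0.003 -0.007 -1.   ]
[0.04948034 0.04351595 0.31480185]
```

View pics/w17.png

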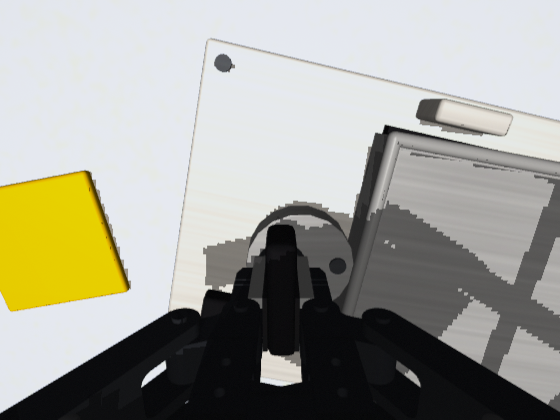

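```bash
python3 - <<'E'
from h import *
d=snap("wrist");w=cloud(d);crop(d["pixels"],210,200,360,390,4,"w17c.png")
m=(w[...,2]>69)&(w[...,2]<75); m[:220]=False;m[350:]=False;m[:,:266]=False;m[:,298:]=False
Q=w[m]; r=cv2.fitLine(Q[:,:2].astype(np.float32),cv2.DIST_L2,0,.01,.01).ravel();print(len(Q),r,np.degrees(np.arctan2(r[1],r[0])),cv2.minAreaRect(Q[:,:2].astype(np.float32)))
E
```

```text
2981 [ 1.0856842e-01 -9.9408901e-01  6.3850482e+02 -2.2159529e+02] -83.7672 ((637.7852783203125, -219.13980102539062), (11.996761322021484, 47.72233963012695), 7.3980326652526855)
```

View pics/w17c.png

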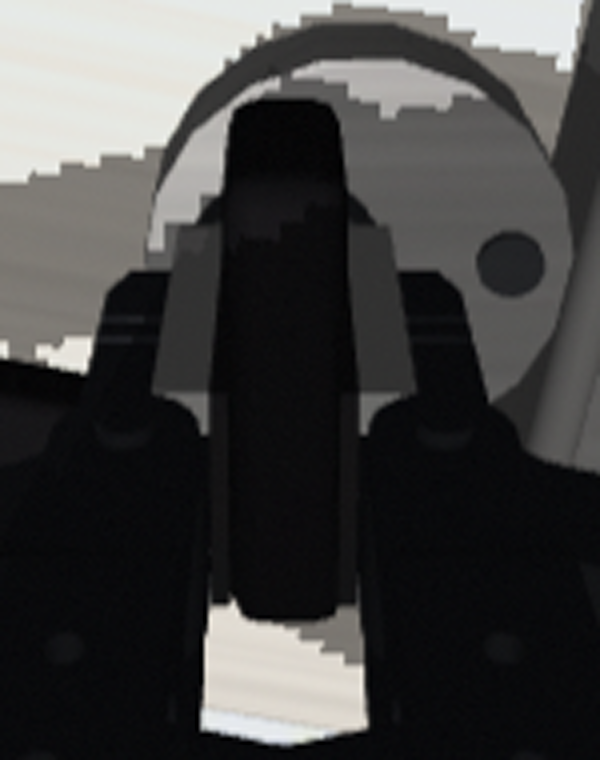

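The bar now lies at −82.6°, so cam ≈ 2.9, with the lobe facing the tray. Releasing and rising.

```bash
python3 -m creep '0 0 0 0 0 0;0 0 0 0 0 0;0 0 0 0 0 0;0 0 0 0 0 0;0 0 -15 0 0 0;0 0 -35 0 0 0;0 0 -40 0 0 0;0 0 -30 0 0 0;0 0 0 0 0 0;0 0 0 0 0 0' 55 60
python3 - <<'E'
from h import *
d=snap('wrist','w18.png')
w=cloud(d)
m=(w[...,2]>64)&(w[...,2]<78)&(w[...,0]>600)&(w[...,0]<680)&(w[...,1]>-260)&(w[...,1]<-170); m[290:]=False
Q=w[m]; print(len(Q),cv2.minAreaRect(Q[:,:2].astype(np.float32)),np.percentile(Q[:,2],[5,50,95]))
st()
t=snap("top");wt=cloud(t)
for n,(x,y) in dict(A=(681,8),B=(472,3),C=(468,389),D=(460,-388)).items():
    m=(wt[...,2]>42)&(wt[...,2]<65)&(np.hypot(wt[...,0]-x,wt[...,1]-y)<60)
    print(n,m.sum(),wt[m].mean(0).round(1), (wt[m].max(0)+wt[m].min(0))[:2]/2)
plan([440,3,200],-95.4,16)
E
```

```text
time: 30.6
position: [637.7, -218.2, 175.8]
tcp_rot: [[-0.994, -0.113, -0.001], [-0.113, 0.994, -0.006], [0.001, -0.006, -1.0]]
contact_force: [-0.8, 0.2, -0.7]
grip_width: 54.7
1049 ((637.9796752929688, -217.65647888183594), (12.069925308227539, 50.23338317871094), 18.405363082885742) [69.24092043 71.87545882 73.1520031 ]
t 30.65 p [ 638.2 -218.4  176.3] yaw -173.53 F [0.7 0.4 0.8] w 55.3 q [-0.46  0.46  1.33 -0.01  1.35  2.57] z [ 0.001 -0.007 -1.   ]
A 98 [685.1  10.4  54.5] [685.80752439  11.30846074]
B 96 [470.3   2.8  54.8] [469.55043347   2.79378492]
C 104 [466.3 397.4  54.8] [467.34846518 399.328677  ]
D 107 [ 444.  -368.3   53.6] [ 445.08922443 -369.51251695]
from [ 637.6 -218.2  175. ] yaw -173.5 -> [440   3 200] -95.4 rows 16 each: [-0.45 20.04 -1.62] [-0.002 -0.003 -0.814]
```

View pics/w18.png

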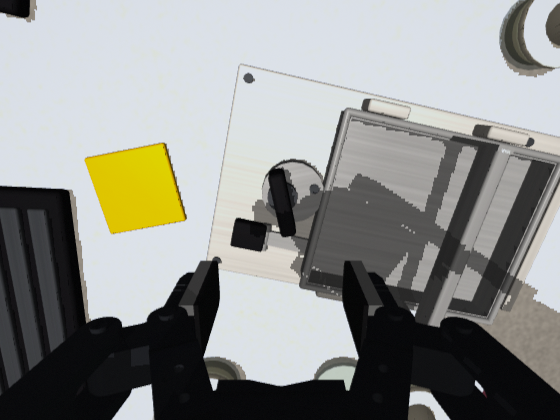

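Bar (269–290, 170–235) measures −71.6° after release. It crept back to about 2.73 when let go under about 0.3 N·m of wind-up. I'll regrip, turn a little further, unload the torque and open gently.

```bash
python3 - <<'E'
from h import *
st();plan([638,-217.6,80],-161.6,8)
E
```

```text
t 30.7 p [ 637.6 -218.2  175. ] yaw -173.53 F [ 0.3 -0.2  0.1] w 54.9 q [-0.46  0.46  1.33 -0.01  1.35  2.57] z [-0.001 -0.006 -1.   ]
from [ 637.6 -218.2  175. ] yaw -173.5 -> [ 638.  -217.6   80. ] -161.6 rows 8 each: [-0.07  0.1  11.87] [-0.007 -0.003 -0.249]
```

```bash
python3 -m creep '0 0.1 14 0 0 -0.25;0 0.1 14 0 0 -0.25;0 0.1 14 0 0 -0.25;0 0.1 14 0 0 -0.25;0 0.1 14 0 0 -0.25;0 0.1 12 0 0 -0.25;0 0.1 6 0 0 -0.25;0 0 0 0 0 -0.2;0 0 0 0 0 0;0 0 0 0 0 0' 45 60
python3 - <<'E'
from h import *
st();plan([638,-217.6,46],-161.6,4)
E
```

```text
time: 31.7
position: [630.9, -215.0, 68.7]
tcp_rot: [[-0.944, -0.329, -0.017], [-0.329, 0.944, 0.002], [0.016, 0.008, -1.0]]
contact_force: [-0.7, 0.3, 0.7]
grip_width: 44.8
t 31.7 p [ 630.9 -215.    68.7] yaw -160.77 F [-0.7  0.3  0.7] w 44.8 q [-0.46  0.56  1.41 -0.01  1.18  2.35] z [-0.017  0.002 -1.   ]
from [ 630.9 -215.    68.7] yaw -160.8 -> [ 638.  -217.6   46. ] -161.6 rows 4 each: [-1.52 -1.22  5.66] [ 0.018 -0.038  0.035]
```

```bash
python3 -m creep '-3 -2.4 0 0.04 -0.08 0.07;-3 -2.4 0 0.04 -0.08 0.07;0 0 3 0 0 0;0 0 5 0 0 0;0 0 5 0 0 0;0 0 4 0 0 0;0 0 3 0 0 0;0 0 2 0 0 0;0 0 0 0 0 0;0 0 0 0 0 0' 45 60
python3 - <<'E'
from h import *
st();plan([638,-217.6,46],-161.6,1)
E
```

```text
time: 32.7
position: [640.6, -218.7, 47.3]
tcp_rot: [[-0.949, -0.314, 0.007], [-0.314, 0.949, -0.003], [-0.006, -0.005, -1.0]]
contact_force: [-0.6, -0.6, -0.1]
grip_width: 44.9
t 32.7 p [ 640.6 -218.7   47.3] yaw -161.69 F [-0.6 -0.6 -0.1] w 44.9 q [-0.46  0.6   1.41  0.    1.13  2.36] z [ 0.007 -0.003 -1.   ]
from [ 640.6 -218.7   47.3] yaw -161.7 -> [ 638.  -217.6   46. ] -161.6 rows 1 each: [2.14 1.83 1.28] [-0.048  0.056 -0.015]
```

```bash
python3 -m creep '1.2 1 0 -0.04 0.05 0;0.8 0.8 1 0 0 0;0 0 0 0 0 0;0 0 0 0 0 0;0 0 0 0 0 0;0 0 0 0 0 0;0 0 0 0 0 0;0 0 0 0 0 0;0 0 0 0 0 0;0 0 0 0 0 0' 20 80
python3 - <<'E'
from h import *
st();plan([638,-217.6,46],-161.6,1);snap("wrist","w19.png")
E
```

```text
time: 33.7
position: [638.6, -217.8, 47.3]
tcp_rot: [[-0.949, -0.314, 0.002], [-0.314, 0.949, -0.001], [-0.002, -0.002, -1.0]]
contact_force: [1.2, 0.6, 1.0]
grip_width: 20.0
t 33.7 p [ 638.6 -217.8   47.3] yaw -161.69 F [1.2 0.6 1. ] w 20.0 q [-0.46  0.6   1.41 -0.    1.13  2.37] z [ 0.002 -0.001 -1.   ]
from [ 638.6 -217.8   47.3] yaw -161.7 -> [ 638.  -217.6   46. ] -161.6 rows 1 each: [0.51 0.36 1.25] [-0.017  0.015 -0.015]
```

View pics/w19.png

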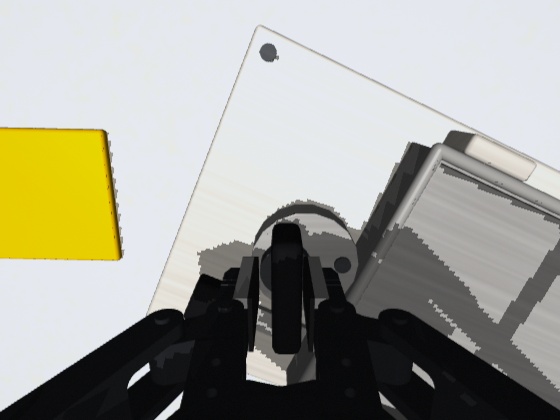

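```bash
python3 -m creep '1.5 0 0 0 0 0;0 0 0 0 0 0;0 0 0 0 0 0;0 0 0 0 0 0;0 0 0 0 0 0;0 0 0 0 0 0;0 0 0 0 0 0;0 0 0 0 0 0;0 0 0 0 0 0;0 0 0 0 0 0' 0 100
python3 -m creep '0 0 0 0 0 0.3;0 0 0 0 0 0.4;0 0 0 0 0 0.4;0 0 0 0 0 0.4;0 0 0 0 0 0.4;0 0 0 0 0 0.4;0 0 0 0 0 0.2;0 0 0 0 0 0;0 0 0 0 0 0;0 0 0 0 0 0'
cat >> h.py <<'E'
def barang():
    d=snap("wrist");w=cloud(d)
    m=(w[...,2]>69)&(w[...,2]<75); m[:220]=False;m[355:]=False;m[:,:262]=False;m[:,302:]=False
    Q=w[m];r=cv2.minAreaRect(Q[:,:2].astype(np.float32)); (a,b),t=r[1],r[2]
    if a<b: t+=90
    t=(t+360)%180-180; print("bar ang %.1f cam %.3f"%(t,np.radians(84.6-t)),r)
E
python3 - <<'E'
from h import *
st(); print(monitor.get_obs()["wrist_torque"]);barang()
E
```

```text
time: 34.75
position: [636.5, -218.5, 47.6]
tcp_rot: [[-0.949, -0.314, 0.0], [-0.314, 0.949, -0.001], [-0.0, -0.001, -1.0]]
contact_force: [-0.7, 0.3, 0.3]
grip_width: 10.2
time: 35.75
position: [636.7, -218.5, 47.6]
tcp_rot: [[-0.998, -0.058, 0.0], [-0.058, 0.998, -0.004], [0.0, -0.004, -1.0]]
contact_force: [0.3, -0.5, 0.7]
grip_width: 10.1
t 35.75 p [ 636.7 -218.5   47.6] yaw -176.65 F [ 0.3 -0.5  0.7] w 10.1 q [-0.46  0.59  1.41 -0.    1.13  2.63] z [ 0.    -0.004 -1.   ]
[0.05471586 0.07247143 0.31540218]
bar ang -90.7 cam 3.059 ((638.3583374023438, -217.9564208984375), (49.83399200439453, 15.000744819641113), 89.30429077148438)
```

```bash
python3 -m creep '0 0 0 0 0 -0.1;0 0 0 0 0 -0.1;0 0 0 0 0 0;0 0 0 0 0 0;0 0 0 0 0 0;0 0 0 0 0 0;0 0 0 0 0 0;0 0 0 0 0 0;0 0 0 0 0 0;0 0 0 0 0 0' 0 60
python3 - <<'E'
from h import *
st(); print(monitor.get_obs()["wrist_torque"]);barang();snap("wrist","w20.png")
E
```

```text
time: 36.8
position: [636.7, -218.5, 47.6]
tcp_rot: [[-0.997, -0.08, 0.0], [-0.08, 0.997, -0.003], [0.0, -0.003, -1.0]]
contact_force: [0.3, -0.1, 1.0]
grip_width: 9.9
t 36.8 p [ 636.7 -218.5   47.6] yaw -175.39 F [ 0.3 -0.1  1. ] w 9.9 q [-0.46  0.59  1.41 -0.    1.13  2.6 ] z [ 0.    -0.003 -1.   ]
[0.07348721 0.01302117 0.17217145]
bar ang -89.4 cam 3.037 ((638.3724975585938, -218.19320678710938), (14.979693412780762, 49.570167541503906), 0.5741051435470581)
```

View pics/w20.png

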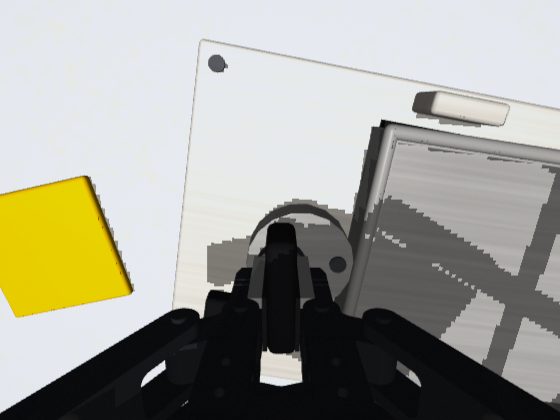

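```bash
python3 -m creep '0 0 0 0 0 -0.1;0 0 0 0 0 -0.1;0 0 0 0 0 0;0 0 0 0 0 0;0 0 0 0 0 0;0 0 0 0 0 0;0 0 0 0 0 0;0 0 0 0 0 0;0 0 0 0 0 0;0 0 0 0 0 0' 0 40
python3 - <<'E'
from h import *
st(); print(monitor.get_obs()["wrist_torque"]);barang()
E
python3 -m creep '0 0 0 0 0 0;0 0 0 0 0 0;0 0 0 0 0 0;0 0 0 0 0 0;0 0 0 0 0 0;0 0 0 0 0 0;0 0 0 0 0 0;0 0 0 0 0 0;0 0 0 0 0 0;0 0 0 0 0 0' 20 20
python3 - <<'E'
from h import *
st(); print(monitor.get_obs()["wrist_torque"]);barang();snap("wrist","w21.png")
E
```

```text
time: 37.9
position: [636.7, -218.5, 47.6]
tcp_rot: [[-0.995, -0.103, 0.0], [-0.103, 0.995, -0.003], [0.0, -0.003, -1.0]]
contact_force: [-0.8, -0.3, 0.4]
grip_width: 9.8
t 37.9 p [ 636.7 -218.5   47.6] yaw -174.09 F [-0.8 -0.3  0.4] w 9.8 q [-0.46  0.59  1.41 -0.    1.13  2.58] z [ 0.    -0.003 -1.   ]
[0.12272977 0.04348508 0.11931332]
bar ang -86.3 cam 2.984 ((638.1152954101562, -218.31942749023438), (15.034287452697754, 49.776920318603516), 3.6528890132904053)
time: 38.95
position: [636.9, -218.4, 47.5]
tcp_rot: [[-0.995, -0.102, 0.001], [-0.102, 0.995, -0.003], [-0.001, -0.003, -1.0]]
contact_force: [0.5, 0.7, 0.1]
grip_width: 19.9
t 38.95 p [ 636.9 -218.4   47.5] yaw -174.17 F [0.5 0.7 0.1] w 19.9 q [-0.46  0.59  1.41 -0.    1.13  2.58] z [ 0.001 -0.003 -1.   ]
[ 0.01297626 -0.01461003  0.00050828]
bar ang -74.9 cam 2.784 ((637.99072265625, -218.03392028808594), (12.00124454498291, 50.136714935302734), 15.098627090454102)
```

View pics/w21.png

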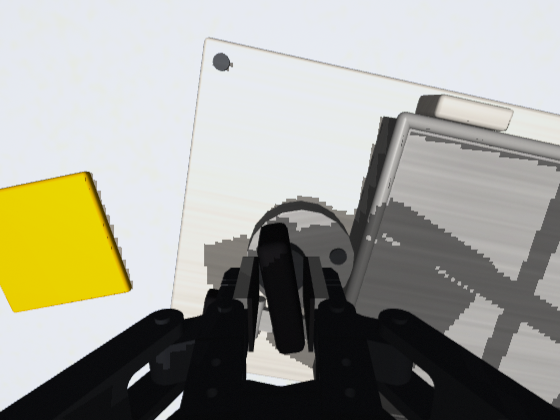

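The bar is now at −74.9° (cam ≈ 2.78) and holds there untouched. The spring-back comes from the tray yawing a little against the fence. I'll check the tray's seating from above.

```bash
python3 -m creep '0 0 0 0 0 0;0 0 -12 0 0 0;0 0 -25 0 0 0;5 5 -30 0 0 0;10 5 -30 0 0 0;10 0 -30 0 0 0;10 0 -20 0 0 0;0 0 0 0 0 0;0 0 0 0 0 0;0 0 0 0 0 0' 50 60
python3 - <<'E'
from h import *
st();d=snap("wrist","w22.png")
E
```

```text
time: 40.05
position: [600.7, -211.3, 204.6]
tcp_rot: [[-0.995, -0.102, 0.004], [-0.102, 0.995, -0.004], [-0.003, -0.005, -1.0]]
contact_force: [-0.1, 0.3, 0.3]
grip_width: 49.9
t 40.05 p [ 600.7 -211.3  204.6] yaw -174.16 F [-0.1  0.3  0.3] w 49.9 q [-0.47  0.35  1.41 -0.    1.37  2.57] z [ 0.004 -0.004 -1.   ]
```

View pics/w22.png

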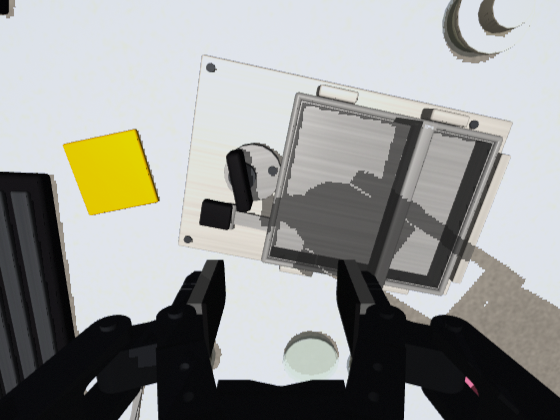

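```bash
python3 - <<'E'
from h import *
d=snap("wrist"); crop(d["pixels"],170,45,525,305,2.2,"w22c.png"); crop(d["pixels"],170,130,320,270,5,"w22d.png")
w=cloud(d)
m=(w[...,2]>64)&(w[...,2]<78)&(w[...,0]>600)&(w[...,0]<680)&(w[...,1]>-260)&(w[...,1]<-170); m[290:]=False
Q=w[m]; r=cv2.minAreaRect(Q[:,:2].astype(np.float32));print("bar",r, "cam",np.radians(84.6-(r[2]-90)))
m=(w[...,2]>100)&(w[...,2]<114)&(w[...,0]>480)&(w[...,0]<570)&(w[...,1]>-310)&(w[...,1]<-90); m[300:]=False
Q=w[m]; print("bail",len(Q),cv2.minAreaRect(Q[:,:2].astype(np.float32)))
m=(w[...,2]>42)&(w[...,2]<51)&(w[...,0]>420)&(w[...,0]<615)&(w[...,1]>-295)&(w[...,1]<-100);m[300:]=False;m[:,:255]=False
Q=w[m]; print("rim",len(Q),cv2.minAreaRect(Q[:,:2].astype(np.float32)))
E
```

```text
bar ((637.8826293945312, -217.7041015625), (12.226253509521484, 50.0040168762207), 15.021580696105957) cam 2.7851688319810286
bail 2810 ((516.451416015625, -218.63418579101562), (125.7314453125, 10.972912788391113), 84.06549072265625)
rim 5669 ((517.0363159179688, -206.51895141601562), (156.021484375, 180.3711700439453), 84.13386535644531)
```

View pics/w22c.png

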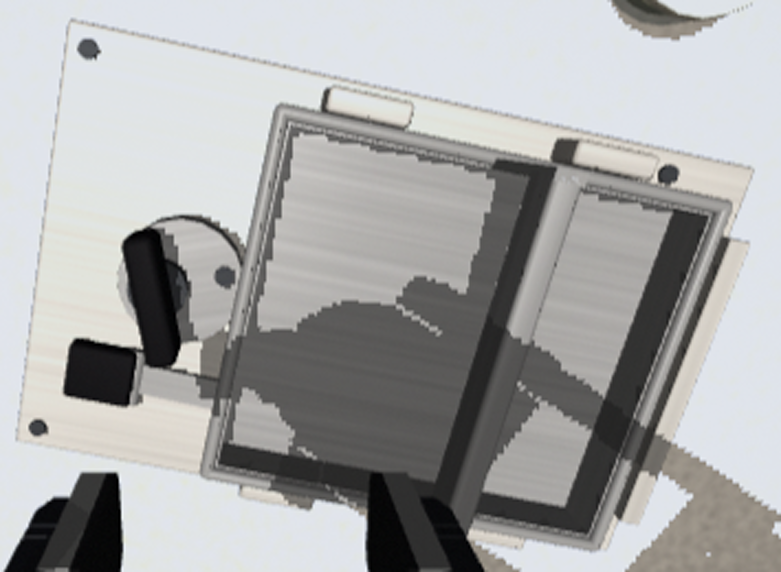

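View pics/w22d.png

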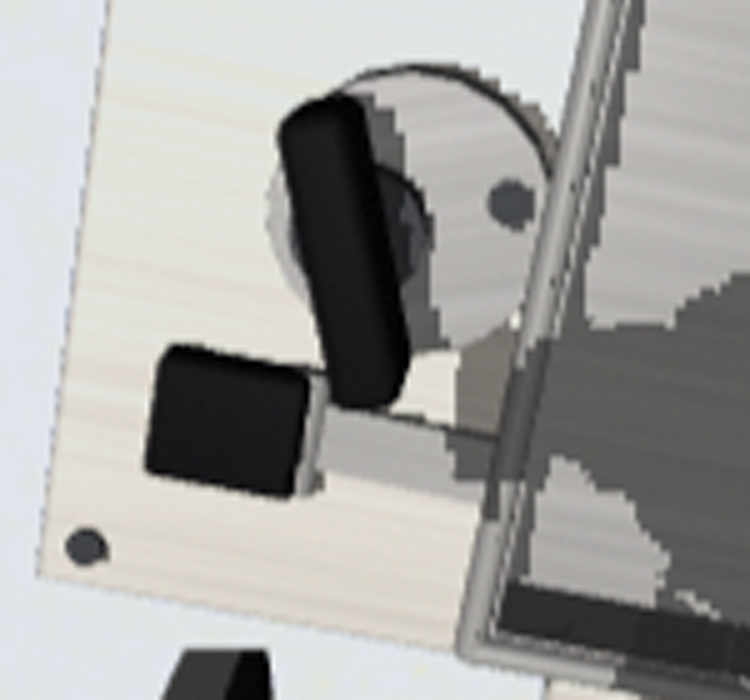

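The cam holds at 2.785. The tray is flat and flush with the fence at (517.0,−206.5), yaw −5.9°, with the lever under its edge, so it's clamped. Next the jars, nearest first: top view (284,242), at about (470,3).

```bash
python3 - <<'E'
from h import *
plan([470,3,150],-95.8,18)
E
```

```text
from [ 600.2 -211.   203.4] yaw -174.2 -> [470   3 150] -95.8 rows 18 each: [-3.01 14.76  2.94] [-0.002 -0.001 -0.725]
```

```bash
python3 -m creep '-3 14.7 0 0 0 -0.72;-3 14.7 0 0 0 -0.72;-3 14.7 0 0 0 -0.72;-3 14.7 0 0 0 -0.72;-3 14.7 0 0 0 -0.72;-3 14.7 0 0 0 -0.72;-3 14.7 0 0 0 -0.72;-3 14.7 0 0 0 -0.72;-3 14.7 0 0 0 -0.72;-3 14.7 0 0 0 -0.72' 60 40
python3 - <<'E'
from h import *
st();plan([470,3,150],-95.8,8)
E
```

```text
time: 41.15
position: [557.4, -62.6, 185.1]
tcp_rot: [[-0.633, -0.774, -0.026], [-0.774, 0.633, 0.007], [0.011, 0.025, -1.0]]
contact_force: [-0.2, 0.2, -0.2]
grip_width: 60.0
t 41.15 p [557.4 -62.6 185.1] yaw -129.27 F [-0.2  0.2 -0.2] w 60.0 q [-0.27  0.24  1.6   0.    1.33  1.99] z [-0.026  0.007 -1.   ]
from [557.4 -62.6 185.1] yaw -129.3 -> [470   3 150] -95.8 rows 8 each: [-2.96 13.47  4.58] [ 0.033 -0.004 -0.697]
```

```bash
python3 -m creep '-3 13.5 4 0.03 0 -0.7;-3 13.5 4 0.03 0 -0.7;-3 13.5 4 0.03 0 -0.7;-3 13.5 4 0.03 0 -0.7;-3 13.5 4 0.03 0 -0.7;-3 13.5 4 0.03 0 -0.7;-3 12 3 0.03 0 -0.6;-1 5 0 0 0 -0.3;0 0 0 0 0 0;0 0 0 0 0 0' 60 40
cat >> h.py <<'E'
def jars(d,cand,r=45,zlo=44,zhi=64,zoff=0):
    w=cloud(d)
    for x,y in cand:
        m=(w[...,2]>zlo+zoff)&(w[...,2]<zhi+zoff)&(np.hypot(w[...,0]-x,w[...,1]-y)<r)
        if m.sum()<10: print((x,y),"none");continue
        Q=w[m]; zt=np.percentile(Q[:,2],90); T=Q[Q[:,2]>zt-4]
        (cx,cy),rad=cv2.minEnclosingCircle(T[:,:2].astype(np.float32))
        print((x,y),"n",len(T),"mid",((T[:,:2].max(0)+T[:,:2].min(0))/2).round(1),"circ",round(cx,1),round(cy,1),round(rad,1),"mean",T.mean(0).round(1))
E
python3 - <<'E'
from h import *
st();d=snap("wrist","w23.png");jars(d,[(470,3)]);plan([470,3,80],-95.8,8)
E
```

```text
time: 42.15
position: [467.1, 5.9, 144.4]
tcp_rot: [[-0.124, -0.992, -0.034], [-0.992, 0.124, 0.005], [-0.001, 0.035, -0.999]]
contact_force: [0.1, -0.7, 0.1]
grip_width: 60.0
t 42.15 p [467.1   5.9 144.4] yaw -97.11 F [ 0.1 -0.7  0.1] w 60.0 q [-0.17  0.09  1.86 -0.    1.22  1.52] z [-0.034  0.005 -0.999]
(470, 3) n 1551 mid [472.9   3.3] circ 472.9 3.2 15.8 mean [473.6   3.2  56.1]
from [467.2   5.8 144.4] yaw -97.1 -> [470   3  80] -95.8 rows 8 each: [ 0.31 -0.55  8.04] [ 0.042  0.001 -0.027]
```

View pics/w23.png

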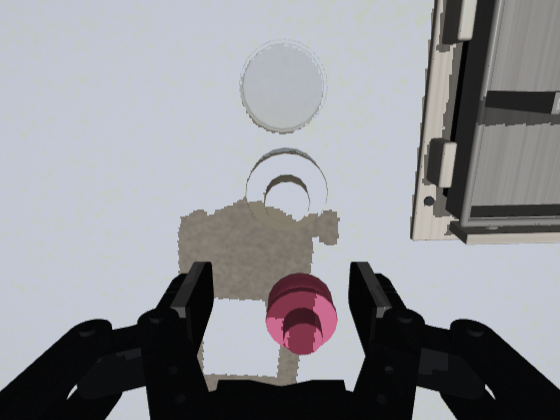

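The white jar is at (288,195), its knob circle r 15.8 mm at (472.9, 3.2), z 56. The dish is at (283,85) and the pink jar at (300,310). Descending on the white one.

```bash
python3 - <<'E'
from h import *
plan([472.9,3.2,80],-95.8,6)
E
python3 -m creep '0.3 -0.9 10 0.06 0 -0.03;0.3 -0.9 10 0.06 0 -0.03;0.3 -0.9 10 0.06 0 -0.03;0.3 -0.9 10 0.06 0 -0.03;0.3 -0.9 8 0.06 0 -0.03;0 0 5 0.04 0 0;0 0 0 0 0 0;0 0 0 0 0 0;0 0 0 0 0 0;0 0 0 0 0 0' 60 40
python3 - <<'E'
from h import *
st();plan([472.9,3.2,37],-95.8,6)
E
```

```text
from [467.2   5.8 144.4] yaw -97.1 -> [472.9   3.2  80. ] -95.8 rows 6 each: [ 0.33 -1.22 10.71] [ 0.055  0.002 -0.036]
time: 43.2
position: [473.1, 2.4, 86.5]
tcp_rot: [[-0.111, -0.994, 0.005], [-0.994, 0.111, 0.0], [-0.001, -0.005, -1.0]]
contact_force: [0.3, -0.2, 1.6]
grip_width: 60.0
t 43.2 p [473.1   2.4  86.5] yaw -96.36 F [ 0.3 -0.2  1.6] w 60.0 q [-0.18  0.17  1.92  0.    1.05  1.5 ] z [ 0.005  0.    -1.   ]
from [473.1   2.4  86.5] yaw -96.4 -> [472.9   3.2  37. ] -95.8 rows 6 each: [-0.12  0.07  8.25] [-0.007  0.001 -0.016]
```

```bash
python3 -m creep '-0.1 0 9 0 0 0;-0.1 0 9 0 0 0;-0.1 0 9 0 0 0;-0.1 0 9 0 0 0;-0.1 0 6 0 0 0;0 0 4 0 0 0;0 0 2 0 0 0;0 0 0 0 0 0;0 0 0 0 0 0;0 0 0 0 0 0' 60 40
python3 - <<'E'
from h import *
st();snap("wrist","w24.png")
E
```

```text
time: 44.2
position: [473.7, 3.0, 34.3]
tcp_rot: [[-0.111, -0.994, 0.005], [-0.994, 0.111, 0.0], [-0.001, -0.005, -1.0]]
contact_force: [0.6, -1.0, -0.1]
grip_width: 60.1
t 44.2 p [473.7   3.   34.3] yaw -96.36 F [ 0.6 -1.  -0.1] w 60.1 q [-0.18  0.26  1.94  0.    0.93  1.5 ] z [ 0.005  0.    -1.   ]
```

View pics/w24.png

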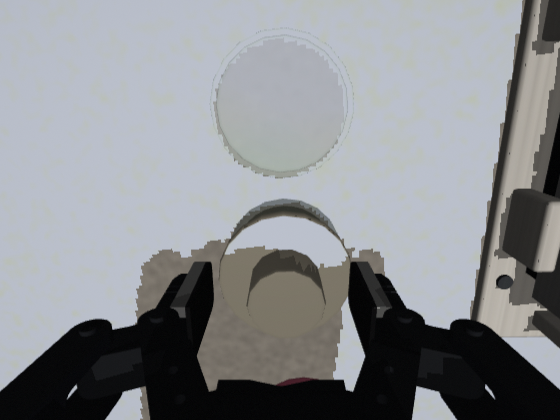

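Fingers straddle the knob. I'm a bit low, so up 4 mm, then close and lift.

```bash
python3 -m creep '0 0 -4.5 0 0 0;0 0 0 0 0 0;0 0 0 0 0 0;0 0 0 0 0 0;0 0 0 0 0 0;0 0 0 0 0 0;0 0 0 0 0 0;0 0 0 0 0 0;0 0 0 0 0 0;0 0 0 0 0 0' 15 50
python3 - <<'E'
from h import *
st()
E
python3 -m creep '0 0 -5 0 0 0;0 0 -10 0 0 0;0 0 -15 0 0 0;0 0 -20 0 0 0;0 0 -20 0 0 0;0 0 -20 0 0 0;0 0 -10 0 0 0;0 0 0 0 0 0;0 0 0 0 0 0;0 0 0 0 0 0'
python3 - <<'E'
from h import *
st();snap("wrist","w25.png");plan([474.7,-167,140],-95.8,8)
E
```

```text
time: 45.25
position: [474.4, 2.8, 40.2]
tcp_rot: [[-0.111, -0.994, 0.007], [-0.994, 0.111, -0.0], [-0.0, -0.007, -1.0]]
contact_force: [-0.2, -0.5, -0.6]
grip_width: 30.0
t 45.25 p [474.4   2.8  40.2] yaw -96.35 F [-0.2 -0.5 -0.6] w 30.0 q [-0.18  0.25  1.94  0.    0.94  1.5 ] z [ 0.007 -0.    -1.   ]
time: 46.25
position: [471.8, 3.2, 145.9]
tcp_rot: [[-0.111, -0.994, 0.005], [-0.994, 0.111, -0.0], [-0.0, -0.005, -1.0]]
contact_force: [-0.7, 0.2, -1.6]
grip_width: 29.9
t 46.25 p [471.8   3.2 145.9] yaw -96.35 F [-0.7  0.2 -1.6] w 29.9 q [-0.18  0.08  1.88  0.    1.18  1.5 ] z [ 0.005 -0.    -1.   ]
from [471.6   3.3 145.6] yaw -96.4 -> [ 474.7 -167.   140. ] -95.8 rows 8 each: [21.12 -2.66  0.7 ] [-0.005  0.001 -0.012]
```

View pics/w25.png

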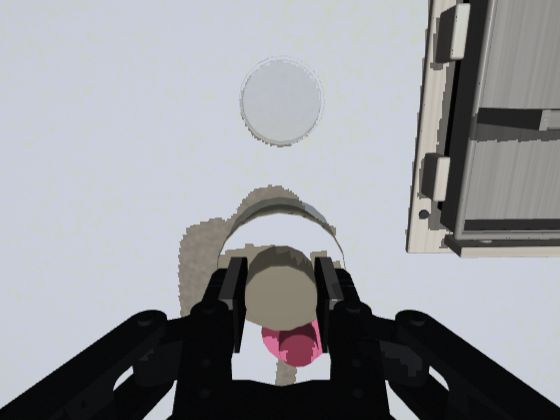

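```bash
python3 - <<'E'
from h import *
plan([469.8,-237,145],-95.6,10)
E
python3 -m creep '12 -1.5 -1 0 0 0;24 -2.8 -1 0 0 0;28 -3 -1 0 0 0;28 -3 -1 0 0 0;28 -3 0 0 0 0;28 -3 0 0 0 0;28 -3 0 0 0 0;24 -2.8 0 0 0 0;14 -2 0 0 0 0;0 0 0 0 0 0'
python3 - <<'E'
from h import *
st();plan([469.8,-237,120],-95.6,5)
E
```

```text
from [471.6   3.3 145.6] yaw -96.4 -> [ 469.8 -237.   145. ] -95.6 rows 10 each: [23.91 -2.34  0.06] [-0.004  0.    -0.013]
time: 47.3
position: [465.7, -225.0, 141.4]
tcp_rot: [[-0.11, -0.994, -0.011], [-0.994, 0.11, 0.003], [-0.002, 0.011, -1.0]]
contact_force: [0.0, 0.2, -2.0]
grip_width: 30.1
t 47.3 p [ 465.7 -225.   141.4] yaw -96.30 F [ 0.   0.2 -2. ] w 30.1 q [-0.62  0.19  1.76 -0.    1.2   1.07] z [-0.011  0.003 -1.   ]
from [ 465.7 -225.   141.4] yaw -96.3 -> [ 469.8 -237.   120. ] -95.6 rows 5 each: [ 2.32 -1.09  4.26] [ 0.021  0.004 -0.023]
```

```bash
python3 -m creep '2.3 -1.1 4 0.02 0 -0.02;2.3 -1.1 4 0.02 0 -0.02;2.3 -1.1 4 0.02 0 -0.02;2.3 -1.1 4 0.02 0 -0.02;2.3 -1.1 4 0.02 0 -0.02;0 0 0 0 0 0;0 0 0 0 0 0;0 0 0 0 0 0;0 0 0 0 0 0;0 0 0 0 0 0'
python3 - <<'E'
from h import *
st();plan([469.8,-237,66],-95.6,5);snap("wrist","w26.png")
E
```

```text
time: 48.3
position: [469.5, -233.0, 118.1]
tcp_rot: [[-0.094, -0.996, -0.003], [-0.996, 0.094, 0.006], [-0.006, 0.003, -1.0]]
contact_force: [-0.1, 0.4, -1.3]
grip_width: 29.9
t 48.3 p [ 469.5 -233.   118.1] yaw -95.38 F [-0.1  0.4 -1.3] w 29.9 q [-0.63  0.23  1.77  0.    1.15  1.03] z [-0.003  0.006 -1.   ]
from [ 469.5 -233.   118.1] yaw -95.4 -> [ 469.8 -237.    66. ] -95.6 rows 5 each: [ 0.83 -0.16 10.42] [0.006 0.011 0.007]
```

View pics/w26.png

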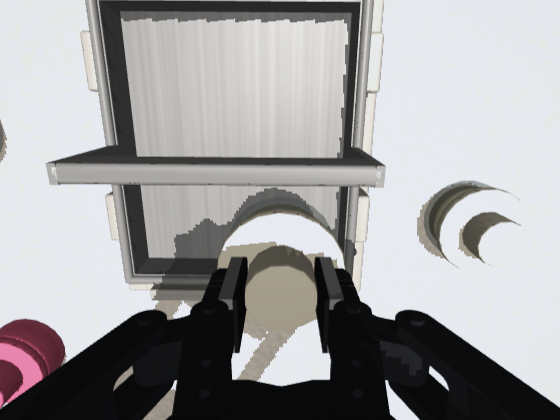

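```bash
python3 -m creep '0.8 -0.1 10 0 0.01 0;0.8 -0.1 10 0 0.01 0;0.8 -0.1 10 0 0.01 0;0.8 -0.1 9 0 0.01 0;0.8 0 6 0 0 0;0 0 4 0 0 0;0 0 1 0 0 0;0 0 0 0 0 0;0 0 0 0 0 0;0 0 0 0 0 0'
python3 - <<'E'
from h import *
st();plan([469.8,-237,60.5],-95.6,3);snap("wrist","w27.png")
E
```

```text
time: 49.35
position: [468.9, -237.0, 62.8]
tcp_rot: [[-0.094, -0.996, -0.004], [-0.996, 0.094, 0.003], [-0.002, 0.004, -1.0]]
contact_force: [-0.2, -0.9, -1.8]
grip_width: 30.0
t 49.35 p [ 468.9 -237.    62.8] yaw -95.39 F [-0.2 -0.9 -1.8] w 30.0 q [-0.63  0.31  1.8  -0.    1.04  1.03] z [-0.004  0.003 -1.   ]
from [ 468.9 -237.    62.8] yaw -95.4 -> [ 469.8 -237.    60.5] -95.6 rows 3 each: [-0.02 -0.29  0.78] [0.014 0.007 0.012]
```

View pics/w27.png

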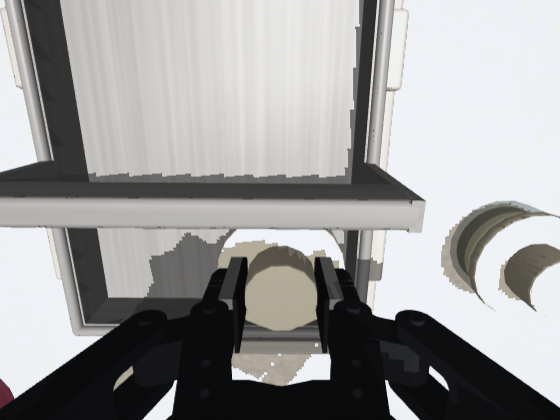

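```bash
python3 -m creep '0 -0.5 1 0 0 0;0 0 1 0 0 0;0 0 1 0 0 0;0 0 0.5 0 0 0;0 0 0 0 0 0;0 0 0 0 0 0;0 0 0 0 0 0;0 0 0 0 0 0;0 0 0 0 0 0;0 0 0 0 0 0'
python3 - <<'E'
from h import *
st()
E
```

```text
time: 50.4
position: [470.2, -237.5, 60.4]
tcp_rot: [[-0.094, -0.996, -0.002], [-0.996, 0.094, 0.001], [-0.001, 0.002, -1.0]]
contact_force: [-0.7, -0.0, -0.4]
grip_width: 29.7
t 50.4 p [ 470.2 -237.5   60.4] yaw -95.38 F [-0.7 -0.  -0.4] w 29.7 q [-0.63  0.32  1.8  -0.    1.03  1.03] z [-0.002  0.001 -1.   ]
```

```bash
python3 -m creep '0 0 0.5 0 0 0;0 0 0 0 0 0;0 0 0 0 0 0;0 0 0 0 0 0;0 0 0 0 0 0;0 0 -5 0 0 0;0 0 -15 0 0 0;0 0 -25 0 0 0;0 0 -30 0 0 0;0 0 -20 0 0 0' 48 40
python3 - <<'E'
from h import *
st();snap("wrist","w28.png");t=snap("top","t28.png");jars(t,[(685,10),(467,398),(445,-369)]);plan([445,-340,150],-95.6,10)
E
```

```text
time: 51.4
position: [468.2, -236.1, 155.6]
tcp_rot: [[-0.094, -0.996, -0.009], [-0.996, 0.094, 0.006], [-0.005, 0.009, -1.0]]
contact_force: [0.2, -0.9, 0.1]
grip_width: 47.9
t 51.4 p [ 468.2 -236.1  155.6] yaw -95.40 F [ 0.2 -0.9  0.1] w 47.9 q [-0.63  0.18  1.74 -0.    1.23  1.03] z [-0.009  0.006 -1.   ]
(685, 10) n 54 mid [686.3  10. ] circ 685.7 11.0 15.5 mean [686.   10.3  56.9]
(467, 398) n 45 mid [467.3 397. ] circ 467.0 398.3 15.2 mean [466.8 396.7  57.8]
(445, -369) none
from [ 470.  -237.3  157.2] yaw -95.4 -> [ 445 -340  150] -95.6 rows 10 each: [10.46  1.5   0.71] [0.004 0.002 0.004]
```

View pics/w28.png

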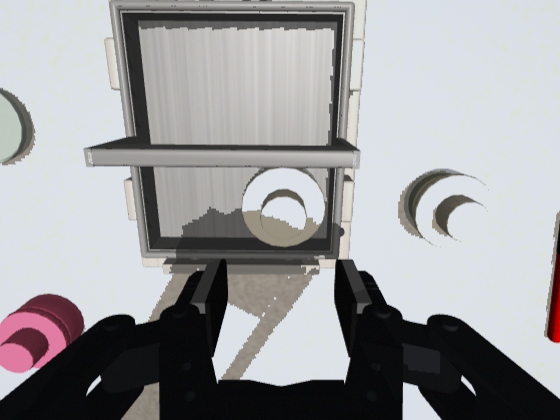

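View pics/t28.png

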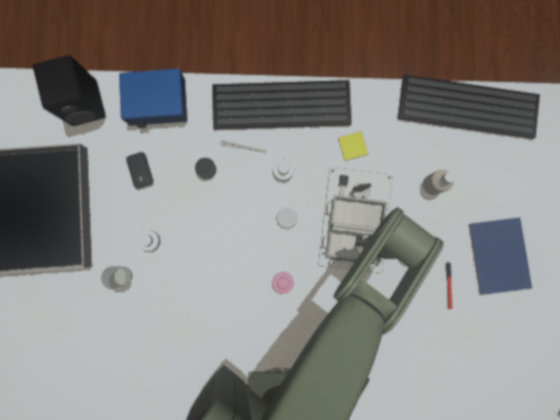

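The first jar stands in the tray at (284,207). Next is the jar at right (455,215).

```bash
python3 - <<'E'
from h import *
d=snap("wrist");jars(d,[(450,-350)],r=70);plan([447,-365,150],-95.6,8)
E
```

```text
(450, -350) n 1375 mid [ 446.  -368.7] circ 446.1 -369.1 16.4 mean [ 446.8 -368.3   56. ]
from [ 468.7 -236.5  155.1] yaw -95.4 -> [ 447 -365  150] -95.6 rows 8 each: [16.25  1.17  0.6 ] [0.009 0.005 0.004]
```

```bash
python3 -m creep '16 1.2 0 0 0 0;18 1.2 0 0 0 0;18 1.2 0 0 0 0;18 1.2 0 0 0 0;18 1.2 0 0 0 0;18 1.2 0 0 0 0;14 1 0 0 0 0;8 0.5 0 0 0 0;0 0 0 0 0 0;0 0 0 0 0 0' 60 40
python3 - <<'E'
from h import *
st();d=snap("wrist");jars(d,[(446,-369)],r=60);plan([446,-369,80],-95.6,8)
E
```

```text
time: 52.55
position: [440.1, -370.4, 142.9]
tcp_rot: [[-0.095, -0.995, -0.021], [-0.995, 0.094, 0.016], [-0.014, 0.023, -1.0]]
contact_force: [0.3, 0.8, 0.6]
grip_width: 59.9
t 52.55 p [ 440.1 -370.4  142.9] yaw -95.44 F [0.3 0.8 0.6] w 59.9 q [-0.85  0.31  1.61 -0.01  1.25  0.82] z [-0.021  0.016 -1.   ]
(446, -369) n 1562 mid [ 446.3 -369.4] circ 446.2 -369.3 15.9 mean [ 446.8 -369.5   56.1]
from [ 440.1 -370.2  143. ] yaw -95.4 -> [ 446 -369   80] -95.6 rows 8 each: [-0.16 -0.81  7.86] [0.027 0.016 0.004]
```

```bash
python3 -m creep '-0.2 -1.6 0 0.05 0.03 0;-0.2 -1.6 8 0.05 0.03 0;-0.2 -1.6 10 0.05 0.03 0;0 -1.6 12 0.05 0.03 0;0 0 12 0 0 0;0 0 10 0 0 0;0 0 5 0 0 0;0 0 0 0 0 0;0 0 0 0 0 0;0 0 0 0 0 0' 60 40
python3 - <<'E'
from h import *
st();plan([446.2,-369.3,38.5],-95.6,6)
E
```

```text
time: 53.6
position: [447.5, -366.0, 80.5]
tcp_rot: [[-0.09, -0.996, -0.001], [-0.996, 0.09, 0.002], [-0.002, 0.001, -1.0]]
contact_force: [-0.8, 0.5, 0.5]
grip_width: 59.9
t 53.6 p [ 447.5 -366.    80.5] yaw -95.14 F [-0.8  0.5  0.5] w 59.9 q [-0.84  0.38  1.66  0.    1.11  0.82] z [-0.001  0.002 -1.   ]
from [ 447.5 -366.    80.5] yaw -95.1 -> [ 446.2 -369.3   38.5] -95.6 rows 6 each: [0.58 0.15 6.99] [0.002 0.003 0.013]
```

```bash
python3 -m creep '1 0.3 4 0 0 0;1 0.3 8 0 0 0;1 0.3 8 0 0 0;0.5 0 8 0 0 0;0 0 6 0 0 0;0 0 4 0 0 0;0 0 2 0 0 0;0 0 0 0 0 0;0 0 0 0 0 0;0 0 0 0 0 0' 60 40
python3 - <<'E'
from h import *
st();plan([446.2,-369.3,39],-95.6,1)
E
```

```text
time: 54.6
position: [446.7, -370.5, 37.8]
tcp_rot: [[-0.09, -0.996, 0.001], [-0.996, 0.09, 0.001], [-0.001, -0.0, -1.0]]
contact_force: [0.1, -0.0, 0.2]
grip_width: 60.0
t 54.6 p [ 446.7 -370.5   37.8] yaw -95.16 F [ 0.1 -0.   0.2] w 60.0 q [-0.84  0.44  1.67  0.    1.03  0.82] z [ 0.001  0.001 -1.   ]
from [ 446.7 -370.5   37.8] yaw -95.2 -> [ 446.2 -369.3   39. ] -95.6 rows 1 each: [-1.16  0.58 -1.22] [-0.004  0.006  0.073]
```

```bash
python3 -m creep '-1 0 -1.5 0 0 0;0 0 0 0 0 0;0 0 0 0 0 0;0 0 0 0 0 0;0 0 0 0 0 0;0 0 0 0 0 0;0 0 0 0 0 0;0 0 0 0 0 0;0 0 0 0 0 0;0 0 0 0 0 0' 15 50
python3 -m creep '0 0 -5 0 0 0;0 0 -10 0 0 0;0 0 -15 0 0 0;0 0 -20 0 0 0;0 0 -20 0 0 0;0 0 -20 0 0 0;0 0 -10 0 0 0;0 0 -5 0 0 0;0 0 0 0 0 0;0 0 0 0 0 0'
python3 - <<'E'
from h import *
st();snap("wrist","w29.png");plan([476.6,-167.4,148],-95.6,10)
E
```

```text
time: 55.6
position: [447.3, -370.0, 40.5]
tcp_rot: [[-0.09, -0.996, 0.002], [-0.996, 0.09, -0.001], [0.001, -0.002, -1.0]]
contact_force: [0.1, -0.1, -0.8]
grip_width: 30.3
time: 56.6
position: [447.3, -370.1, 155.8]
tcp_rot: [[-0.09, -0.996, 0.004], [-0.996, 0.09, -0.004], [0.003, -0.005, -1.0]]
contact_force: [0.0, 0.0, -1.6]
grip_width: 30.0
t 56.6 p [ 447.3 -370.1  155.8] yaw -95.15 F [ 0.   0.  -1.6] w 30.0 q [-0.84  0.29  1.61  0.    1.24  0.82] z [ 0.004 -0.004 -1.   ]
from [ 447.3 -370.1  155.6] yaw -95.2 -> [ 476.6 -167.4  148. ] -95.6 rows 10 each: [-20.45  -1.03   0.73] [-0.004 -0.003  0.007]
```

View pics/w29.png

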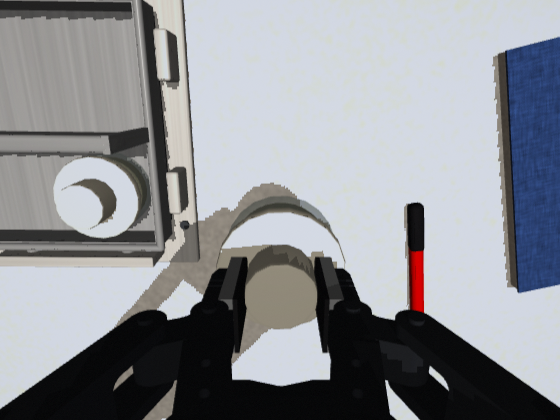

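Jar held level; the offset is again 40 mm from TCP to jar base. Carrying it to the (−44,+35) slot, passing above the placed jar.

```bash
python3 -m creep '-10 -0.5 0 0 0 0;-18 -1 0 0 0 0;-23 -1 0 0 0 0;-24 -1 0 0 0 0;-24 -1 0 0 0 0;-24 -1 0 0 0 0;-24 -1 0 0 0 0;-22 -1 0 0 0 0;-14 -1 0 0 0 0;-7 0 0 0 0 0'
python3 - <<'E'
from h import *
st();plan([476.6,-167.4,120],-95.6,6)
E
```

```text
time: 57.65
position: [467.6, -159.2, 147.0]
tcp_rot: [[-0.088, -0.996, -0.01], [-0.996, 0.088, 0.012], [-0.011, 0.011, -1.0]]
contact_force: [0.0, 0.0, -0.5]
grip_width: 29.9
t 57.65 p [ 467.6 -159.2  147. ] yaw -95.03 F [ 0.   0.  -0.5] w 29.9 q [-0.51  0.13  1.81  0.01  1.21  1.15] z [-0.01   0.012 -1.   ]
from [ 467.6 -159.2  147. ] yaw -95.0 -> [ 476.6 -167.4  120. ] -95.6 rows 6 each: [ 1.25 -1.65  4.48] [0.018 0.018 0.016]
```

```bash
python3 -m creep '1.4 -1.7 2 0.02 0.02 0.02;1.4 -1.7 5 0.02 0.02 0.02;1.4 -1.7 5 0.02 0.02 0.02;1.4 -1.7 5 0.02 0.02 0.02;1.4 -1.7 5 0.02 0.02 0.02;1.4 -1.4 3 0 0 0;0 0 0 0 0 0;0 0 0 0 0 0;0 0 0 0 0 0;0 0 0 0 0 0'
python3 - <<'E'
from h import *
st();plan([476.6,-167.4,64],-95.6,6);snap("wrist","w30.png")
E
```

```text
time: 58.65
position: [475.9, -169.6, 118.0]
tcp_rot: [[-0.101, -0.995, -0.003], [-0.995, 0.101, 0.001], [-0.0, 0.003, -1.0]]
contact_force: [0.4, 0.7, -1.0]
grip_width: 30.0
t 58.65 p [ 475.9 -169.6  118. ] yaw -95.77 F [ 0.4  0.7 -1. ] w 30.0 q [-0.51  0.19  1.82 -0.    1.14  1.16] z [-0.003  0.001 -1.   ]
from [ 475.9 -169.6  118. ] yaw -95.8 -> [ 476.6 -167.4   64. ] -95.6 rows 6 each: [-0.37 -0.09  9.  ] [ 0.004  0.001 -0.005]
```

View pics/w30.png

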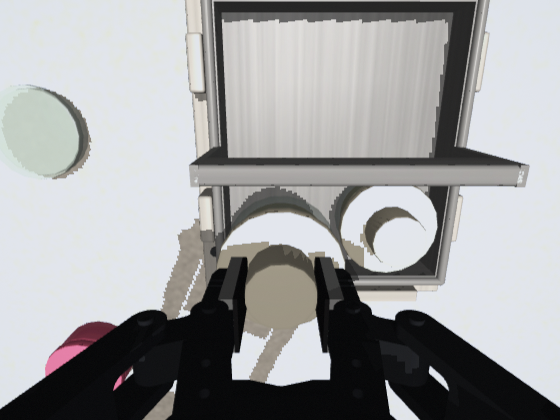

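```bash
python3 - <<'E'
from h import *
d=snap("wrist");jars(d,[(470,-237)],r=35,zoff=20)
E
python3 -m creep '-0.4 0 10 0 0 0;-0.4 0 10 0 0 0;-0.4 0 10 0 0 0;-0.4 0 10 0 0 0;-0.4 0 6 0 0 0;-0.3 0 4 0 0 0;0 0 1 0 0 0;0 0 0 0 0 0;0 0 0 0 0 0;0 0 0 0 0 0'
python3 - <<'E'
from h import *
st();plan([476.6,-167.4,60.2],-95.6,3)
E
```

```text
(470, -237) n 2241 mid [ 468.4 -234.8] circ 468.4 -234.8 16.2 mean [ 469.4 -234.5   76. ]
time: 59.75
position: [475.6, -166.5, 61.9]
tcp_rot: [[-0.1, -0.995, -0.004], [-0.995, 0.1, 0.001], [-0.001, 0.004, -1.0]]
contact_force: [0.1, 0.0, -0.7]
grip_width: 29.9
t 59.75 p [ 475.6 -166.5   61.9] yaw -95.74 F [ 0.1  0.  -0.7] w 29.9 q [-0.51  0.27  1.85 -0.    1.02  1.16] z [-0.004  0.001 -1.   ]
from [ 475.6 -166.5   61.9] yaw -95.7 -> [ 476.6 -167.4   60.2] -95.6 rows 3 each: [ 0.27 -0.35  0.55] [ 0.012  0.003 -0.008]
```

```bash
python3 -m creep '0 -0.5 1 0 0 0;0 0 1 0 0 0;0 0 0.7 0 0 0;0 0 0 0 0 0;0 0 0 0 0 0;0 0 0 0 0 0;0 0 0 0 0 0;0 0 0 0 0 0;0 0 0 0 0 0;0 0 0 0 0 0'
python3 - <<'E'
from h import *
st()
E
python3 -m creep '0 0 0 0 0 0;0 0 0 0 0 0;0 0 0 0 0 0;0 0 0 0 0 0;0 0 0 0 0 0;0 0 -5 0 0 0;0 0 -15 0 0 0;0 0 -25 0 0 0;0 0 -25 0 0 0;0 0 -25 0 0 0' 48 40
python3 - <<'E'
from h import *
st();snap("wrist","w31.png");t=snap("top");jars(t,[(685,10),(467,398)]);plan([660,5,160],-95.6,10)
E
```

```text
time: 60.75
position: [477.1, -167.1, 60.5]
tcp_rot: [[-0.1, -0.995, -0.002], [-0.995, 0.1, -0.0], [0.0, 0.002, -1.0]]
contact_force: [-0.6, 0.1, 0.0]
grip_width: 29.8
t 60.75 p [ 477.1 -167.1   60.5] yaw -95.73 F [-0.6  0.1  0. ] w 29.8 q [-0.51  0.28  1.85 -0.    1.02  1.16] z [-0.002 -0.    -1.   ]
time: 61.75
position: [474.2, -165.5, 155.3]
tcp_rot: [[-0.1, -0.995, -0.01], [-0.995, 0.1, 0.005], [-0.004, 0.01, -1.0]]
contact_force: [0.6, -0.5, 0.1]
grip_width: 48.2
t 61.75 p [ 474.2 -165.5  155.3] yaw -95.75 F [ 0.6 -0.5  0.1] w 48.2 q [-0.51  0.14  1.79 -0.    1.23  1.16] z [-0.01   0.005 -1.   ]
(685, 10) n 53 mid [686.4   9.9] circ 686.0 12.0 15.3 mean [686.3  10.3  57.4]
(467, 398) n 51 mid [467.3 398.5] circ 466.1 398.5 15.5 mean [467.3 398.4  58.1]
from [ 477.5 -167.3  158.8] yaw -95.7 -> [660   5 160] -95.6 rows 10 each: [-18.95 -16.45  -0.13] [ 0.001 -0.    -0.002]
```

View pics/w31.png

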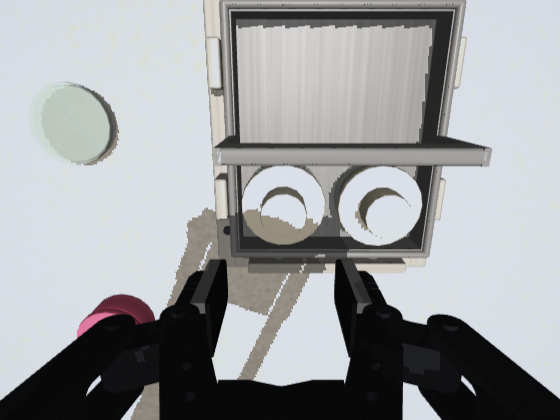

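Two jars are in, at (284,207) and (381,207). Next is jar A at about (686,10).

```bash
python3 - <<'E'
from h import *
plan([680,10,150],-95.6,9)
E
python3 -m creep '-10 -9 0 0 0 0;-18 -18 0 0 0 0;-22 -22 0 0 0 0;-24 -24 0 0 0 0;-24 -24 0 0 0 0;-24 -24 0 0 0 0;-22 -22 0 0 0 0;-16 -16 0 0 0 0;-8 -8 0 0 0 0;0 0 0 0 0 0' 60 40
python3 - <<'E'
from h import *
st();d=snap("wrist","w32.png");jars(d,[(686,10)],r=60);plan([686,10,120],-95.6,6)
E
```

```text
from [ 477.5 -167.3  158.8] yaw -95.7 -> [680  10 150] -95.6 rows 9 each: [-21.83 -20.44   0.96] [ 0.001 -0.    -0.003]
time: 62.85
position: [664.5, -2.5, 143.7]
tcp_rot: [[-0.101, -0.995, -0.018], [-0.995, 0.101, 0.006], [-0.005, 0.019, -1.0]]
contact_force: [0.0, 0.5, -0.9]
grip_width: 60.0
t 62.85 p [664.5  -2.5 143.7] yaw -95.81 F [ 0.   0.5 -0.9] w 60.0 q [-0.14  0.48  1.37  0.    1.31  1.54] z [-0.018  0.006 -1.   ]
(686, 10) n 1652 mid [688.3  11.1] circ 688.3 10.9 16.0 mean [689.   10.7  56.2]
from [663.6  -3.  143.4] yaw -95.8 -> [686  10 120] -95.6 rows 6 each: [-2.51 -3.55  3.86] [ 0.032  0.007 -0.007]
```

View pics/w32.png

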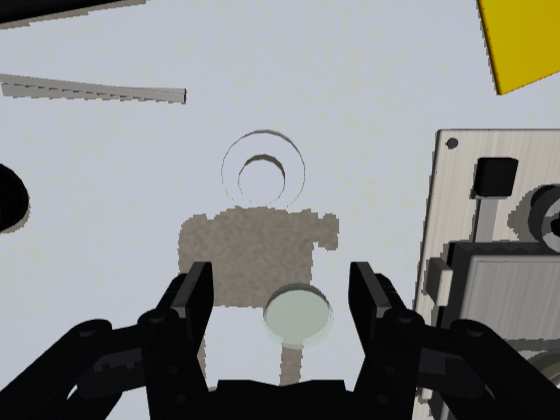

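```bash
python3 -m creep '-2.7 -4 0 0.04 0.01 0;-2.7 -4 4 0.04 0.01 0;-2.7 -4 8 0.04 0.01 0;-2.7 -4 10 0.04 0 0;-2.7 -4 10 0.04 0 0;-1.5 -3 10 0 0 0;0 0 8 0 0 0;0 0 5 0 0 0;0 0 0 0 0 0;0 0 0 0 0 0' 60 40
python3 - <<'E'
from h import *
st();d=snap("wrist");jars(d,[(686,10)],r=60);plan([688,11,39],-95.6,6)
E
```

```text
time: 63.9
position: [685.7, 7.3, 80.7]
tcp_rot: [[-0.106, -0.994, -0.003], [-0.994, 0.106, 0.0], [0.0, 0.003, -1.0]]
contact_force: [-0.9, 0.8, -0.1]
grip_width: 60.4
t 63.9 p [685.7   7.3  80.7] yaw -96.11 F [-0.9  0.8 -0.1] w 60.4 q [-0.12  0.58  1.36 -0.    1.21  1.56] z [-0.003  0.    -1.   ]
(686, 10) n 2640 mid [688.7  10.8] circ 688.5 10.8 16.0 mean [689.3  10.8  56.1]
from [685.6   7.2  80.8] yaw -96.1 -> [688  11  39] -95.6 rows 6 each: [-0.66 -0.34  6.96] [ 0.005 -0.    -0.014]
```

```bash
python3 -m creep '-1 -0.6 2 0 0 0;-1 -0.6 7 0 0 0;-1 -0.6 8 0 0 0;-0.8 -0.5 8 0 0 0;0 0 7 0 0 0;0 0 4 0 0 0;0 0 2 0 0 0;0 0 0 0 0 0;0 0 0 0 0 0;0 0 0 0 0 0' 60 40
python3 - <<'E'
from h import *
st();plan([688.5,10.8,39.5],-95.6,1)
E
```

```text
time: 64.95
position: [689.1, 11.0, 40.4]
tcp_rot: [[-0.107, -0.994, -0.002], [-0.994, 0.107, 0.0], [0.0, 0.002, -1.0]]
contact_force: [-0.3, 0.2, 0.5]
grip_width: 59.9
t 64.95 p [689.1  11.   40.4] yaw -96.12 F [-0.3  0.2  0.5] w 59.9 q [-0.11  0.63  1.37 -0.    1.14  1.57] z [-0.002  0.    -1.   ]
from [689.1  11.   40.4] yaw -96.1 -> [688.5  10.8  39.5] -95.6 rows 1 each: [0.25 0.6  0.93] [ 0.016 -0.001 -0.086]
```

```bash
python3 -m creep '0 0 0 0 0 0;0 0 0 0 0 0;0 0 0 0 0 0;0 0 0 0 0 0;0 0 0 0 0 0;0 0 0 0 0 0;0 0 0 0 0 0;0 0 0 0 0 0;0 0 0 0 0 0;0 0 0 0 0 0' 15 50
python3 -c "
from h import *
st()"
python3 -m creep '0 0 -5 0 0 0;0 0 -10 0 0 0;0 0 -15 0 0 0;0 0 -20 0 0 0;0 0 -20 0 0 0;0 0 -20 0 0 0;0 0 -15 0 0 0;0 0 -10 0 0 0;0 0 0 0 0 0;0 0 0 0 0 0'
python3 - <<'E'
from h import *
st();snap("wrist","w33.png");plan([564.2,-176,160],-95.6,10)
E
```

```text
time: 65.95
position: [689.9, 10.8, 41.6]
tcp_rot: [[-0.107, -0.994, 0.001], [-0.994, 0.107, -0.0], [0.0, -0.001, -1.0]]
contact_force: [-0.4, 0.6, -0.5]
grip_width: 29.9
t 65.95 p [689.9  10.8  41.6] yaw -96.12 F [-0.4  0.6 -0.5] w 29.9 q [-0.11  0.63  1.37 -0.    1.14  1.57] z [ 0.001 -0.    -1.   ]
time: 66.95
position: [690.4, 10.8, 168.3]
tcp_rot: [[-0.106, -0.994, 0.004], [-0.994, 0.106, -0.001], [0.0, -0.004, -1.0]]
contact_force: [-0.7, 1.0, -1.8]
grip_width: 29.7
t 66.95 p [690.4  10.8 168.3] yaw -96.11 F [-0.7  1.  -1.8] w 29.7 q [-0.11  0.49  1.29 -0.    1.35  1.57] z [ 0.004 -0.001 -1.   ]
from [690.4  10.9 168.3] yaw -96.1 -> [ 564.2 -176.   160. ] -95.6 rows 10 each: [19.88 10.64  0.8 ] [-0.004 -0.    -0.008]
```

View pics/w33.png

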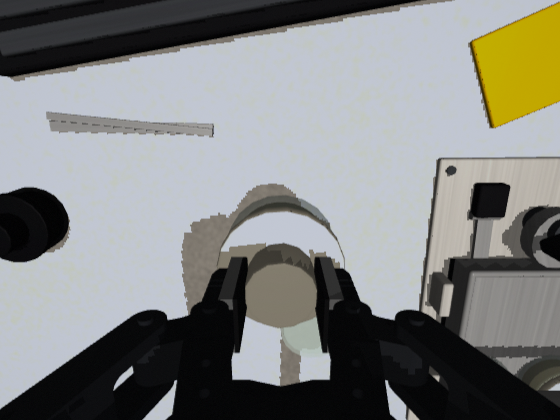

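```bash
python3 - <<'E'
from h import *
plan([557.4,-245.6,165],-95.6,12)
E
python3 -m creep '12 5 0 0 0 0;20 8 0 0 0 0;24 9.5 0 0 0 0;24 9.5 0 0 0 0;26 10 0 0 0 0;26 10 0 0 0 0;26 10 0 0 0 0;26 10 0 0 0 0;24 9.5 0 0 0 0;16 6 0 0 0 0'
python3 - <<'E'
from h import *
st();plan([557.4,-245.6,160],-95.6,6)
E
```

```text
from [690.4  10.9 168.3] yaw -96.1 -> [ 557.4 -245.6  165. ] -95.6 rows 12 each: [22.39  8.84  0.26] [-0.003 -0.    -0.007]
time: 68.0
position: [563.3, -211.9, 154.1]
tcp_rot: [[-0.104, -0.994, -0.022], [-0.995, 0.103, 0.004], [-0.002, 0.022, -1.0]]
contact_force: [-0.3, 0.4, -1.1]
grip_width: 29.9
t 68.0 p [ 563.3 -211.9  154.1] yaw -95.94 F [-0.3  0.4 -1.1] w 29.9 q [-0.5   0.35  1.53 -0.01  1.29  1.18] z [-0.022  0.004 -1.   ]
from [ 563.3 -211.9  154.1] yaw -95.9 -> [ 557.4 -245.6  160. ] -95.6 rows 6 each: [ 5.69  0.42 -0.99] [ 0.036  0.003 -0.01 ]
```

```bash
python3 -m creep '5 0.4 0 0.04 0 0;5 0.4 0 0.04 0 0;5 0.4 0 0.04 0 0;5 0.4 2 0.04 0 0;4 0.4 6 0.03 0 0;2 0 8 0.03 0 0;0 0 8 0 0 0;0 0 5 0 0 0;0 0 0 0 0 0;0 0 0 0 0 0'
python3 - <<'E'
from h import *
st();plan([557.4,-245.6,66],-95.6,6);snap("wrist","w34.png")
E
```

```text
time: 69.0
position: [554.8, -237.9, 117.9]
tcp_rot: [[-0.104, -0.995, -0.005], [-0.995, 0.104, 0.006], [-0.006, 0.005, -1.0]]
contact_force: [0.1, 0.2, -1.1]
grip_width: 29.6
t 69.0 p [ 554.8 -237.9  117.9] yaw -95.98 F [ 0.1  0.2 -1.1] w 29.6 q [-0.55  0.38  1.57  0.    1.2   1.12] z [-0.005  0.006 -1.   ]
from [ 554.8 -237.9  117.9] yaw -96.0 -> [ 557.4 -245.6   66. ] -95.6 rows 6 each: [ 1.26 -0.58  8.64] [ 0.008  0.009 -0.011]
```

View pics/w34.png

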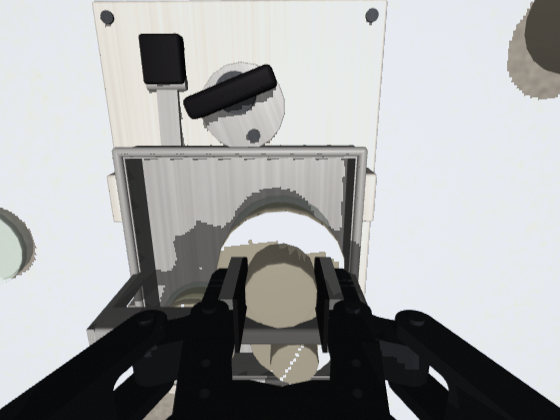

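```bash
python3 -m creep '2.5 -1.4 0 0.02 0.02 0;2.5 -1.4 4 0.02 0.02 0;2.5 -1.2 8 0 0 0;0.5 0 10 0 0 0;0 0 10 0 0 0;0 0 9 0 0 0;0 0 6 0 0 0;0 0 3 0 0 0;0 0 0 0 0 0;0 0 0 0 0 0'
python3 - <<'E'
from h import *
st();plan([557.4,-245.6,61.8],-95.6,3);snap("wrist","w35.png")
E
```

```text
time: 70.05
position: [558.1, -246.8, 63.0]
tcp_rot: [[-0.104, -0.995, -0.001], [-0.995, 0.104, 0.002], [-0.002, 0.001, -1.0]]
contact_force: [0.2, -0.1, -1.2]
grip_width: 29.9
t 70.05 p [ 558.1 -246.8   63. ] yaw -95.97 F [ 0.2 -0.1 -1.2] w 29.9 q [-0.56  0.46  1.58  0.    1.1   1.12] z [-0.001  0.002 -1.   ]
from [ 558.1 -246.8   63. ] yaw -96.0 -> [ 557.4 -245.6   61.8] -95.6 rows 3 each: [-0.36  0.29  0.39] [ 0.004  0.005 -0.021]
```

View pics/w35.png

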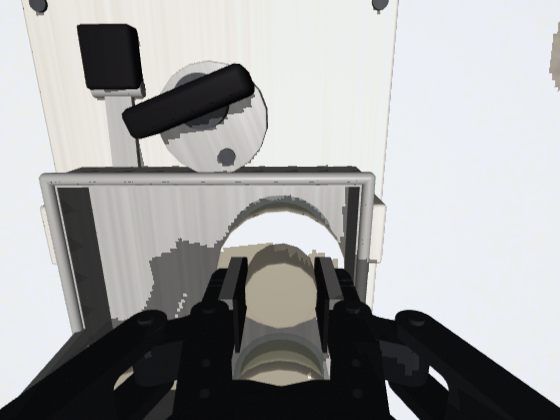

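```bash
python3 -m creep '-1 0 1 0 0 0;0 0 0.7 0 0 0;0 0 0.5 0 0 0;0 0 0 0 0 0;0 0 0 0 0 0;0 0 0 0 0 0;0 0 0 0 0 0;0 0 0 0 0 0;0 0 0 0 0 0;0 0 0 0 0 0'
python3 - <<'E'
from h import *
st()
E
```

```text
time: 71.1
position: [559.6, -246.4, 62.7]
tcp_rot: [[-0.104, -0.995, 0.002], [-0.995, 0.104, -0.0], [0.0, -0.002, -1.0]]
contact_force: [0.1, -0.6, -1.4]
grip_width: 30.0
t 71.1 p [ 559.6 -246.4   62.7] yaw -95.97 F [ 0.1 -0.6 -1.4] w 30.0 q [-0.56  0.46  1.58  0.    1.1   1.12] z [ 0.002 -0.    -1.   ]
```

```bash
python3 -m creep '0 0 1 0 0 0;0 0 1 0 0 0;0 0 1 0 0 0;0 0 0.5 0 0 0;0 0 0 0 0 0;0 0 0 0 0 0;0 0 0 0 0 0;0 0 0 0 0 0;0 0 0 0 0 0;0 0 0 0 0 0'
python3 - <<'E'
from h import *
st()
E
```

```text
time: 72.1
position: [560.0, -246.6, 61.7]
tcp_rot: [[-0.104, -0.995, 0.003], [-0.995, 0.104, -0.001], [0.0, -0.003, -1.0]]
contact_force: [-0.7, 0.8, 1.3]
grip_width: 29.9
t 72.1 p [ 560.  -246.6   61.7] yaw -95.95 F [-0.7  0.8  1.3] w 29.9 q [-0.56  0.46  1.58  0.    1.09  1.12] z [ 0.003 -0.001 -1.   ]
```

On the floor (+1.3 N). Releasing and rising.

```bash
python3 -m creep '0 0 0 0 0 0;0 0 0 0 0 0;0 0 0 0 0 0;0 0 0 0 0 0;0 0 0 0 0 0;0 0 -5 0 0 0;0 0 -15 0 0 0;0 0 -25 0 0 0;0 0 -30 0 0 0;0 0 -30 0 0 0' 48 40
python3 - <<'E'
from h import *
st();snap("wrist","w36.png");t=snap("top","t36.png");jars(t,[(467,398)]);plan([467,380,165],-95.6,25)
E
```

```text
time: 73.1
position: [556.7, -244.7, 167.0]
tcp_rot: [[-0.104, -0.995, -0.006], [-0.995, 0.104, 0.005], [-0.004, 0.006, -1.0]]
contact_force: [-0.7, 0.3, 0.1]
grip_width: 47.8
t 73.1 p [ 556.7 -244.7  167. ] yaw -95.96 F [-0.7  0.3  0.1] w 47.8 q [-0.56  0.34  1.51  0.    1.3   1.12] z [-0.006  0.005 -1.   ]
(467, 398) n 62 mid [467.2 398.6] circ 467.5 398.1 16.1 mean [466.8 397.8  57. ]
from [ 560.6 -247.1  172.5] yaw -96.0 -> [467 380 165] -95.6 rows 25 each: [-24.58   6.25   0.26] [-0.002 -0.001 -0.002]
```

View pics/w36.png

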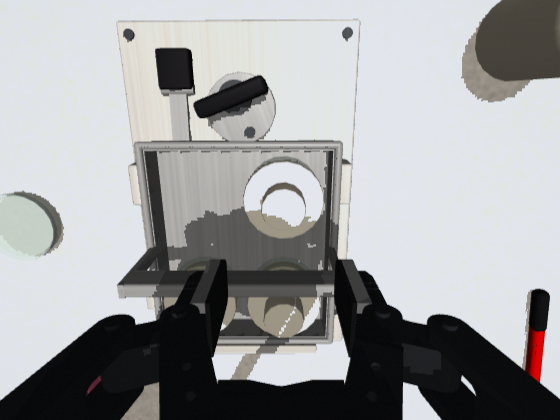

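```bash
python3 -m creep '-15 4 0 0 0 0;-30 7.6 0 0 0 0;-36 9 0 0 0 0;-36 9 0 0 0 0;-36 9 0 0 0 0;-36 9 0 0 0 0;-36 9 0 0 0 0;-36 9 0 0 0 0;-36 9 0 0 0 0;-36 9 0 0 0 0' 60 40
python3 - <<'E'
from h import *
st();plan([467,395,160],-95.6,10)
E
```

```text
time: 74.2
position: [501.8, 109.5, 168.1]
tcp_rot: [[-0.111, -0.994, -0.005], [-0.994, 0.111, 0.002], [-0.001, 0.005, -1.0]]
contact_force: [0.9, 1.3, 0.8]
grip_width: 60.0
t 74.2 p [501.8 109.5 168.1] yaw -96.36 F [0.9 1.3 0.8] w 60.0 q [0.04 0.14 1.75 0.   1.25 1.73] z [-0.005  0.002 -1.   ]
from [501.8 109.5 168.1] yaw -96.4 -> [467 395 160] -95.6 rows 10 each: [-28.03   6.45   0.84] [ 0.005  0.001 -0.013]
```

```bash
python3 -m creep '-32 7 0 0 0 0;-32 7 0 0 0 0;-32 7 0 0 0 -0.02;-32 7 0 0 0 -0.02;-32 7 0 0 0 -0.02;-30 7 0 0 0 -0.02;-28 6 0 0 0 0;-18 4 0 0 0 0;-8 2 0 0 0 0;0 0 0 0 0 0' 60 40
python3 - <<'E'
from h import *
st();d=snap("wrist","w37.png");jars(d,[(467,398)],r=60);plan([467,398,110],-95.6,6)
E
```

```text
time: 75.2
position: [451.4, 375.9, 160.3]
tcp_rot: [[-0.089, -0.996, -0.027], [-0.996, 0.089, -0.002], [0.005, 0.027, -1.0]]
contact_force: [0.1, -1.3, -0.0]
grip_width: 59.9
t 75.2 p [451.4 375.9 160.3] yaw -95.12 F [ 0.1 -1.3 -0. ] w 59.9 q [0.54 0.31 1.56 0.01 1.29 2.2 ] z [-0.027 -0.002 -1.   ]
(467, 398) n 1424 mid [468.7 400.1] circ 468.8 400.0 15.9 mean [469.3 399.7  56.1]
from [451.4 375.3 160.2] yaw -95.2 -> [467 398 110] -95.6 rows 6 each: [-4.04 -2.36  8.32] [ 0.043 -0.008  0.012]
```

View pics/w37.png

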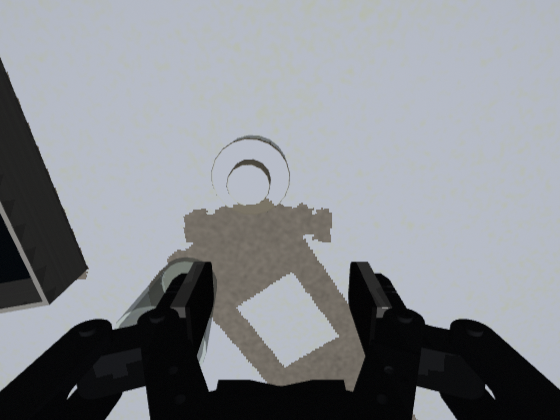

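```bash
python3 -m creep '-4.5 -3 0 0.05 0 0;-4.5 -3 4 0.05 0 0;-4.5 -3 8 0.05 0 0;-4.5 -3 12 0.05 0 0;-4 -3 12 0.05 0 0;-3 -2 12 0 0 0;0 0 12 0 0 0;0 0 8 0 0 0;0 0 0 0 0 0;0 0 0 0 0 0' 60 40
python3 - <<'E'
from h import *
st();d=snap("wrist","w38.png");jars(d,[(468,400)],r=60);plan([468.7,400,39],-95.6,6)
E
```

```text
time: 76.25
position: [471.5, 395.0, 82.5]
tcp_rot: [[-0.095, -0.995, -0.004], [-0.995, 0.095, -0.01], [0.01, 0.003, -1.0]]
contact_force: [0.9, 0.2, -0.8]
grip_width: 60.0
t 76.25 p [471.5 395.   82.5] yaw -95.46 F [ 0.9  0.2 -0.8] w 60.0 q [ 0.56  0.45  1.55 -0.01  1.15  2.23] z [-0.004 -0.01  -1.   ]
(468, 400) n 2527 mid [468.5 399.8] circ 468.5 399.9 16.0 mean [469.5 399.8  56.1]
from [471.4 395.   82.6] yaw -95.5 -> [468.7 400.   39. ] -95.6 rows 6 each: [-0.83  0.51  7.26] [ 0.005 -0.016  0.004]
```

```bash
python3 -m creep '-1.3 0.8 2 0 -0.03 0;-1.3 0.8 6 0 -0.03 0;-1.3 0.8 8 0 -0.03 0;-0.8 0.3 8 0 0 0;0 0 8 0 0 0;0 0 5 0 0 0;0 0 3 0 0 0;0 0 0 0 0 0;0 0 0 0 0 0;0 0 0 0 0 0' 60 40
python3 - <<'E'
from h import *
st();plan([468.6,399.9,39.5],-95.6,1)
E
```

```text
time: 77.3
position: [469.8, 401.0, 40.7]
tcp_rot: [[-0.095, -0.995, -0.001], [-0.995, 0.095, 0.002], [-0.002, 0.001, -1.0]]
contact_force: [0.1, 1.0, 0.3]
grip_width: 60.1
t 77.3 p [469.8 401.   40.7] yaw -95.46 F [0.1 1.  0.3] w 60.1 q [0.57 0.5  1.57 0.   1.06 2.23] z [-0.001  0.002 -1.   ]
from [469.8 401.   40.7] yaw -95.5 -> [468.6 399.9  39.5] -95.6 rows 1 each: [1.2  1.08 1.18] [0.007 0.02  0.024]
```

```bash
python3 -m creep '1 0.8 1 0 0 0;0 0 0 0 0 0;0 0 0 0 0 0;0 0 0 0 0 0;0 0 0 0 0 0;0 0 0 0 0 0;0 0 0 0 0 0;0 0 0 0 0 0;0 0 0 0 0 0;0 0 0 0 0 0' 15 50
python3 -c "
from h import *
st()"
python3 -m creep '0 0 -5 0 0 0;0 0 -10 0 0 0;0 0 -15 0 0 0;0 0 -20 0 0 0;0 0 -20 0 0 0;0 0 -20 0 0 0;0 0 -15 0 0 0;0 0 -10 0 0 0;0 0 0 0 0 0;0 0 0 0 0 0'
python3 - <<'E'
from h import *
st();snap("wrist","w39.png");plan([564.2,-160,165],-95.6,20)
E
```

```text
time: 78.3
position: [469.5, 400.2, 40.6]
tcp_rot: [[-0.095, -0.995, 0.001], [-0.995, 0.095, 0.003], [-0.003, -0.001, -1.0]]
contact_force: [0.0, -0.2, 0.0]
grip_width: 29.9
t 78.3 p [469.5 400.2  40.6] yaw -95.46 F [ 0.  -0.2  0. ] w 29.9 q [0.56 0.5  1.58 0.   1.06 2.23] z [ 0.001  0.003 -1.   ]
time: 79.3
position: [470.0, 400.5, 168.6]
tcp_rot: [[-0.095, -0.995, 0.006], [-0.995, 0.095, 0.006], [-0.007, -0.005, -1.0]]
contact_force: [0.6, 0.1, -1.0]
grip_width: 30.3
t 79.3 p [470.  400.5 168.6] yaw -95.45 F [ 0.6  0.1 -1. ] w 30.3 q [0.56 0.34 1.5  0.   1.29 2.23] z [ 0.006  0.006 -1.   ]
from [470.1 400.5 168.5] yaw -95.4 -> [ 564.2 -160.   165. ] -95.6 rows 20 each: [27.45 -7.38  0.1 ] [-0.003  0.003  0.001]
```

View pics/w39.png

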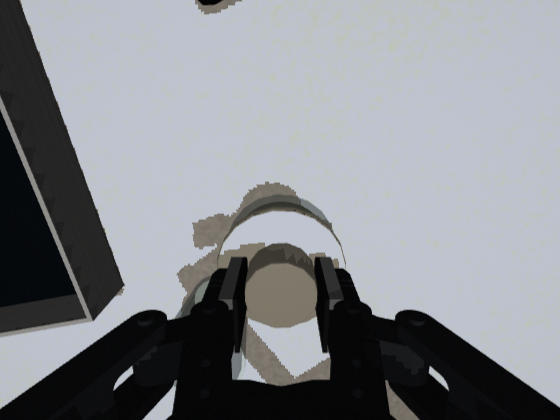

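```bash
python3 -m creep '14 -3.7 0 0 0 0;24 -6.5 0 0 0 0;28 -7.5 0 0 0 0;28 -7.5 0 0 0 0;28 -7.5 0 0 0 0;28 -7.5 0 0 0 0;28 -7.5 0 0 0 0;28 -7.5 0 0 0 0;28 -7.5 0 0 0 0;28 -7.5 0 0 0 0' - 60
python3 - <<'E'
from h import *
st();plan([564.2,-170,165],-95.6,10)
E
```

```text
time: 80.35
position: [507.9, 115.8, 155.8]
tcp_rot: [[-0.09, -0.996, -0.016], [-0.996, 0.09, -0.004], [0.006, 0.015, -1.0]]
contact_force: [0.7, 0.2, -1.5]
grip_width: 29.6
t 80.35 p [507.9 115.8 155.8] yaw -95.16 F [ 0.7  0.2 -1.5] w 29.6 q [ 0.06  0.18  1.74 -0.    1.24  1.72] z [-0.016 -0.004 -1.   ]
from [507.9 115.8 155.8] yaw -95.2 -> [ 564.2 -170.   165. ] -95.6 rows 10 each: [27.93 -8.27 -0.9 ] [ 0.014 -0.005  0.007]
```

```bash
python3 -m creep '30 -9 -1 0.01 0 0;30 -9 -1 0.01 0 0;30 -9 -1 0.01 0 0;30 -9 -1 0.01 0 0;30 -9 -1 0.01 0 0;28 -8 -1 0.01 0 0;26 -8 -1 0.01 0 0;22 -6 -1 0 0 0;12 -3 0 0 0 0;4 0 0 0 0 0'
python3 - <<'E'
from h import *
st();plan([564.2,-176,120],-95.6,6)
E
```

```text
time: 81.35
position: [543.1, -152.2, 152.5]
tcp_rot: [[-0.099, -0.995, -0.033], [-0.995, 0.099, -0.004], [0.007, 0.032, -0.999]]
contact_force: [-0.7, -0.1, -1.3]
grip_width: 29.6
t 81.35 p [ 543.1 -152.2  152.5] yaw -95.70 F [-0.7 -0.1 -1.3] w 29.6 q [-0.42  0.28  1.62 -0.02  1.27  1.26] z [-0.033 -0.004 -0.999]
from [ 543.1 -152.2  152.5] yaw -95.7 -> [ 564.2 -176.   120. ] -95.6 rows 6 each: [ 3.58 -4.    5.36] [ 0.051 -0.011 -0.003]
```

```bash
python3 -m creep '2 -4.5 -4 0.05 -0.01 0;3 -4.5 -2 0.05 -0.01 0;3 -4.5 0 0.05 -0.01 0;3 -4.5 0 0.05 -0.01 0;3 -4 0 0.05 -0.01 0;3 -2 0 0.05 -0.01 0;1 -1 0 0 0 0;0 0 0 0 0 0;0 0 0 0 0 0;0 0 0 0 0 0'
python3 - <<'E'
from h import *
st();plan([564.2,-176,120],-95.6,5);d=snap("wrist","w40.png");jars(d,[(558,-246)],r=40,zoff=20)
E
```

```text
time: 82.35
position: [567.0, -170.1, 157.2]
tcp_rot: [[-0.095, -0.995, -0.001], [-0.995, 0.095, 0.003], [-0.002, 0.001, -1.0]]
contact_force: [0.5, 0.4, -1.5]
grip_width: 29.4
t 82.35 p [ 567.  -170.1  157.2] yaw -95.47 F [ 0.5  0.4 -1.5] w 29.4 q [-0.44  0.31  1.57  0.    1.26  1.23] z [-0.001  0.003 -1.   ]
from [ 567.  -170.1  157.2] yaw -95.5 -> [ 564.2 -176.   120. ] -95.6 rows 5 each: [1.23 0.44 7.43] [0.003 0.005 0.004]
(558, -246) n 1622 mid [ 559.1 -243.8] circ 559.1 -243.9 16.1 mean [ 560.  -243.6   76. ]
```

View pics/w40.png

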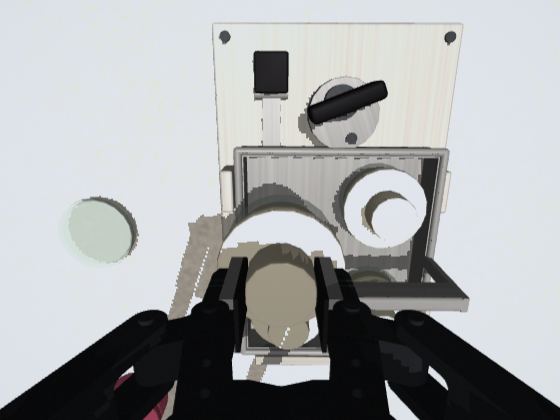

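```bash
python3 -m creep '2 0.5 2 0 0 0;2 0.5 6 0 0 0;2 0.5 10 0 0 0;0 0 12 0 0 0;0 0 12 0 0 0;0 0 12 0 0 0;0 0 12 0 0 0;0 0 8 0 0 0;0 0 0 0 0 0;0 0 0 0 0 0'
python3 - <<'E'
from h import *
st();plan([564.5,-176,66],-95.6,4);snap("wrist","w41.png")
E
```

```text
time: 83.4
position: [562.5, -175.3, 73.7]
tcp_rot: [[-0.095, -0.995, -0.006], [-0.995, 0.095, 0.005], [-0.004, 0.006, -1.0]]
contact_force: [0.0, 0.9, -0.8]
grip_width: 29.5
t 83.4 p [ 562.5 -175.3   73.7] yaw -95.47 F [ 0.   0.9 -0.8] w 29.5 q [-0.45  0.41  1.63  0.    1.11  1.22] z [-0.006  0.005 -1.   ]
from [ 562.5 -175.3   73.7] yaw -95.5 -> [ 564.5 -176.    66. ] -95.6 rows 4 each: [ 0.14 -0.51  1.93] [0.015 0.01  0.005]
```

View pics/w41.png

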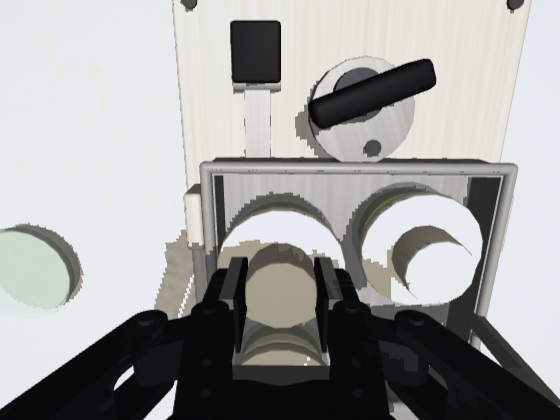

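```bash
python3 -m creep '0 -0.5 3 0 0 0;0 -0.5 3 0 0 0;0 -0.5 3 0 0 0;0 -0.3 2 0 0 0;0 0 1.5 0 0 0;0 0 1 0 0 0;0 0 1 0 0 0;0 0 0.5 0 0 0;0 0 0 0 0 0;0 0 0 0 0 0'
python3 - <<'E'
from h import *
st()
E
```

```text
time: 84.45
position: [566.6, -176.3, 60.8]
tcp_rot: [[-0.095, -0.995, -0.001], [-0.995, 0.095, 0.002], [-0.002, 0.001, -1.0]]
contact_force: [0.2, -2.0, -0.4]
grip_width: 29.2
t 84.45 p [ 566.6 -176.3   60.8] yaw -95.46 F [ 0.2 -2.  -0.4] w 29.2 q [-0.45  0.43  1.63  0.    1.08  1.22] z [-0.001  0.002 -1.   ]
```

```bash
python3 -m creep '0 0 0.5 0 0 0;0 0 0 0 0 0;0 0 0 0 0 0;0 0 0 0 0 0;0 0 0 0 0 0;0 0 0 0 0 0;0 0 0 0 0 0;0 0 0 0 0 0;0 0 0 0 0 0;0 0 0 0 0 0' 48 40
python3 - <<'E'
from h import *
st();snap("wrist","w42.png")
E
python3 -m creep '0 0 -5 0 0 0;0 0 -15 0 0 0;0 0 -25 0 0 0;0 0 -30 0 0 0;0 0 -30 0 0 0;0 0 -30 0 0 0;0 0 -20 0 0 0;0 0 -10 0 0 0;0 0 0 0 0 0;0 0 0 0 0 0'
python3 - <<'E'
from h import *
st();snap("wrist","w43.png")
E
```

```text
time: 85.45
position: [567.5, -176.8, 61.0]
tcp_rot: [[-0.095, -0.995, 0.001], [-0.995, 0.095, 0.001], [-0.002, -0.001, -1.0]]
contact_force: [-1.0, 0.3, 1.5]
grip_width: 48.2
t 85.45 p [ 567.5 -176.8   61. ] yaw -95.46 F [-1.   0.3  1.5] w 48.2 q [-0.45  0.43  1.63  0.    1.08  1.22] z [ 0.001  0.001 -1.   ]
time: 86.5
position: [567.6, -177.1, 240.9]
tcp_rot: [[-0.095, -0.995, 0.007], [-0.995, 0.095, -0.001], [0.0, -0.007, -1.0]]
contact_force: [-0.4, 0.5, 0.2]
grip_width: 48.2
t 86.5 p [ 567.6 -177.1  240.9] yaw -95.45 F [-0.4  0.5  0.2] w 48.2 q [-0.45  0.24  1.49  0.    1.41  1.22] z [ 0.007 -0.001 -1.   ]
```

View pics/w43.png

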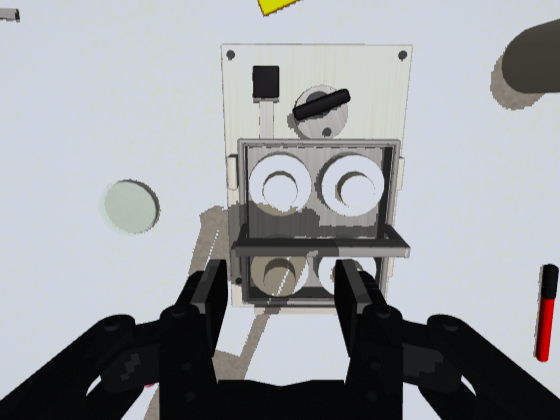

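All four jars stand in the tray, at (280,185), (351,187), (279,270) and (345,275). I'll back the arm off so the view is clear and make the final checks.

```bash
python3 - <<'E'
from h import *
d=snap("wrist")
jars(d,[(565,-176),(559,-244),(477,-167),(469,-236)],r=33,zoff=20)
w=cloud(d)
m=(w[...,2]>64)&(w[...,2]<78)&(w[...,0]>610)&(w[...,0]<680)&(w[...,1]>-260)&(w[...,1]<-170)
Q=w[m]; r=cv2.minAreaRect(Q[:,:2].astype(np.float32));print("bar",r)
E
python3 -m creep '-20 20 0 0 0 0;-30 30 -5 0 0 0;-30 30 -5 0 0 0;-30 30 -5 0 0 0;-30 20 0 0 0 0;-30 10 0 0 0 0;-30 0 0 0 0 0;-20 0 0 0 0 0;0 0 0 0 0 0;0 0 0 0 0 0'
python3 - <<'E'
from h import *
st();t=snap("top","t44.png");s=snap("scene","s44.png")
crop(s["pixels"],140,170,340,340,4,"s44c.png");crop(t["pixels"],300,155,420,285,4.5,"t44c.png")
E
```

```text
(565, -176) n 909 mid [ 566.6 -174.2] circ 566.5 -174.1 15.8 mean [ 566.9 -174.2   76.1]
(559, -244) n 913 mid [ 559.3 -243.8] circ 559.2 -243.9 15.8 mean [ 559.8 -243.8   76.1]
(477, -167) n 735 mid [ 476.7 -165. ] circ 476.6 -164.7 15.8 mean [ 477.5 -164.9   76.1]
(469, -236) n 16 mid [ 481.5 -243.5] circ 481.5 -243.5 2.9 mean [ 481.3 -243.1   74. ]
bar ((638.1417236328125, -217.04183959960938), (12.074187278747559, 49.87017059326172), 15.121092796325684)
time: 87.6
position: [434.8, 64.0, 238.9]
tcp_rot: [[-0.098, -0.995, -0.025], [-0.995, 0.098, 0.007], [-0.004, 0.026, -1.0]]
contact_force: [-0.6, -0.5, 0.4]
grip_width: 48.3
t 87.6 p [434.8  64.  238.9] yaw -95.62 F [-0.6 -0.5  0.4] w 48.3 q [-0.06 -0.08  1.83  0.01  1.42  1.61] z [-0.025  0.007 -1.   ]
```

View pics/s44c.png

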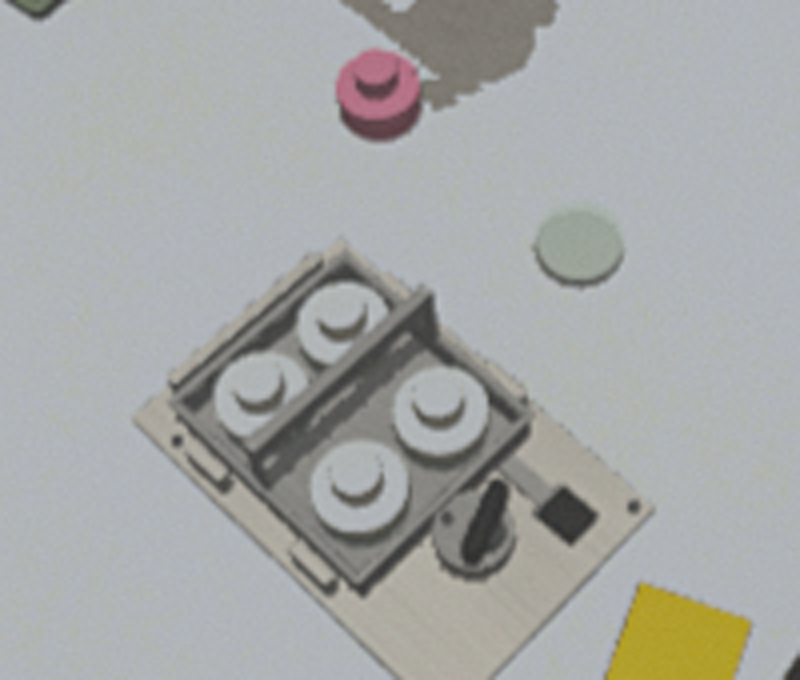

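View pics/t44.png

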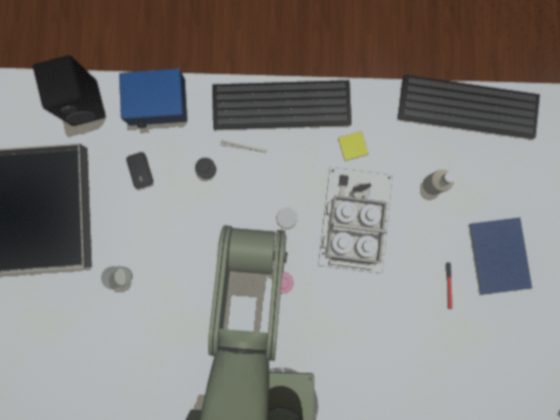

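```bash
python3 -c "
from h import *
st();print(ticket.sign_off())"
```

```text
t 87.7 p [435.1  63.4 239.2] yaw -95.71 F [ 0.8 -0.5 -0.4] w 47.8 q [-0.06 -0.08  1.83  0.01  1.42  1.61] z [-0.025  0.007 -1.   ]
the job is handed in; nothing more can be done
None
```

I set the tray in its dock and clamped it with the cam. All four white-lidded jars then went onto its floor, two on each side of the bail, and I handed the job in at about 88 s.

**Jars:** The last pictures show all four upright in the tray. Three knob tops measured 76 mm above the bench, as expected for jars on the tray floor. The fourth, partly hidden by a finger, was checked by eye only.

**Tray and switch:** The tray lies flat and flush with the fence, about 3.7 mm past home. Its edge lies over the switch lever, but I judged that by eye and had no reading of the switch itself.

**Cam:** It ended at about 2.78 rad with the lobe facing the tray, a little short of the nominal 2.85. Each time I let go of the knob it sprang back about 0.2 rad, so I turned it three times. The same angle was measured again after all four jars were in.

**Everything else:** The black and pink look-alikes, the dish and the other things on the bench look to be where they were, and the arm was clear of everything at hand-in.

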